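Stand the price board on its kickstand

TASK

Two price boards lean face-in on sloping rests. Swing the kickstand leg fully out on the one that has a leg, then stand that board upright on its leg in the middle of the black rubber mat and let go; leave the plain board in its rest.

Things in the scene. Friction and masses are not known exactly. Their poses are not given: they have to be found in the camera images.
- sign_center (a point): Centre of the loose plywood board with a leg: 130 mm wide (y), 180 high (z), 10 thick (x), 0.35-0.6 kg. z points to its upper edge, x out of its back (leg side). It starts back up, its face on a sloping rest, top leaning 35 deg from vertical towards its face. The rest backs only its lower 120 mm; hinge lugs on the back end 45 mm above this centre. It lifts off the rest along its own z.
- leg_tab (a point): Middle of the metal pull tab on the leg, 16 mm wide (y), 24 long, standing 26 out of the leg; pinch it from straight above across its width. The leg is a bar 16 mm wide, 8 thick, down the middle of the back, with a cross foot 36 mm wide at its lower end, 130 mm from the hinge. The tab's middle is 80 mm down the leg from the hinge axis and 17 mm outwards. Axes as the board's, turning with the leg.
- leg (a joint): Angle of the leg, rad: 0 folded flat on the back, 0.593 (34 deg) fully out at its stop; it grows as the foot swings away from the back. Hinge axis parallel to the board's y, 11 mm out of (x) and 35 mm above (z) its centre. Stiff hinge (0.075 N m), stays as left. The board only rests by its weight: a hand that pinches the tab must turn with the leg along its arc, or it lifts the board.
- sign_stand (a point): Point fixed to the same board: midway between its lower edge and the foot of the swung-out leg, at ground level when it stands. It lies 43 mm along x and 82 mm down z from the board's centre. Standing on its leg, the board leans back towards the leg by 12 deg. Axes as the board's.
- mat_center (a point): Middle of the upper face of the black rubber mat, 220 by 220 mm, 3 mm thick, fixed flat on the table: the place for the board. Axes along its sides, z up.
- plain_center (a point): Centre of the plain board, which stays in its rest: a like panel of the same size, with two wooden battens across its back and no leg, on a like rest. Axes as for the other board.
Not all that is in view belongs to the job. Of the things that look like the part that bears sign_center, the larger one is meant.

How it is judged:
On the way:
1. the leg is swung out (at least 0.45 of its 0.593 rad) (value of joint leg above 0.45 rad), for 0.2 s.
At the end, for the whole second after the job is handed in: The leg is out (over 0.45 rad), the board stands on its lower edge and its leg, its panel within 0.38 rad of vertical, the middle of its footprint within 45 mm of the mat's middle and at mat height (under 13 mm above the table), at rest and released; the plain board is within 30 mm of where it was (value of joint leg above 0.45 rad and angle between sign_center's own z axis and vertical below 0.38 rad and horizontal distance between sign_stand and mat_center below 0.045 m and height (world z) of sign_stand below 0.013 m and linear speed of sign below 0.02 m/s and distance of plain_center from where it was at the start of the episode below 0.03 m); the robot touches nothing.
It fails at once if the plain board is taken or knocked out of its rest (moved over 30 mm) (distance of plain_center from where it was at the start of the episode above 0.03 m).
It also fails if it takes over 48 s, if anything falls off the work surface, if the arm or the gripper's body presses on something with over 40 N, if the wrist force passes 120 N, or if a joint passes its speed limit or range.

ROBOT

A 6-joint arm with a two-finger parallel gripper is mounted at the origin on the work surface. World frame = base frame: x ahead of the robot, y to its left, z up, the work surface at z = 0. Lengths are in m, angles in rad, forces in N, time in s.
With the tool pointing down it reaches from about 0.425 to 0.95 m from the base axis. Payload 3.5 kg.
Tool frame: the origin (TCP) lies between the finger pads; the fingertips stand robot.nose_length ahead of it and the grasp point (between the pads) lies 5 mm behind it (robot.nose_length is the distance from the TCP to the fingertips, in m); y points along the fingers, z is the direction in which the jaws open and shut, and the axes are right-handed (so a half turn about y gives the same grasp; the last joint's range is limited). The gripper opens to 85 mm and grips with 20 to 120 N. Pads are 22 mm wide; open, the fingers measure 114 mm over their backs; the gripper's body (76 mm by 85 mm) begins 54 mm behind the grasp point. The pads swing forward as they close: fully open they stand 13 mm farther back than shut.
Start: joints at [1.068, 0.286, 1.577, -0, 1.279, -0.15], TCP at [0.233, 0.633, 0.219] pointing down, gripper open.
Joint ranges: [-2.77, 2.77], [-0.9, 2.22], [0.21, 2.48], [-1.53, 4.67], [0.24, 2.81], [-2.84, 2.84]. Speed limits (rad/s): [2.79, 2.79, 3.14, 3.14, 3.14, 3.14].

INTERFACE

Orientations are given as a 3x3 rotation matrix whose columns are the frame's x, y, z axes.
In Python, from station import robot gives the robot as it stands. The module is installed in compiled form; this text tells all that it offers.
- The arm moves only by the shell command python3 -m inch 'ROWS' [FORCE]. ROWS is JSON, one flat list of numbers, 5 for each row, row after row: the shift along the tool's x, y, z each as a share of 3 cm, from -1 to 1, then the turn about the tool's y as a share of 0.08 rad, from -1 to 1, then the opening, from -1 (shut) to 1 (fully open), so that 0 is half open. A call has 1 to 5 rows; each row shifts and turns the pose as measured when the row begins, along the tool's axes as they then stand; what a row does not reach is not made up. A row lasts 1/12 s, in which the tool goes at most 41.7 mm and 7.16 degrees, less where a joint would pass 70% of its speed; a pose out of reach is approached as far as the arm can. A call with a number of a shift or a turn outside -1 to 1 is refused whole. A call with a gripper value outside its range is refused whole. The fingers move at their own pace and stop on an object; FORCE is the grip in N (left out, the last holds). Time passes only in rows, so rows that do not move let the fingers close. It gives the time, the measured TCP pose, the force and the opening at its end, in the units of the state.
- robot.get_obs(): the state, without advancing time (a new reading comes with each control period).
- robot.grab_frame(name): name is "side" or "top" or "wrist"; returns a dict with "image" (384x512x3 uint8, red, green, blue), "intrinsics" (3x3 intrinsics, pixels), "world_to_cam" (4x4, takes a point from world to camera coordinates). Camera axes: x right, y down, z forward; pixel columns grow to the right and rows downward; lengths in m; the calibration is good to about 2 mm. A picture is of the moment at which its call begins. There is no depth.
- robot.hand_in(): hands the job in, once; it reports no verdict.
The state is a dict: "clock": time; "joints": joint angles; "dq": joint speeds; "joint_torque": joint torques, N m; "tcp_pos": TCP position; "orientation": TCP orientation; "force": force on the tool from outside, world axes, zero at the start; "wrist_torque": the same for the moment, N m; "opening": opening from 0.0 (shut) to 1.0 (fully open).
Only numpy, scipy, OpenCV 4.12 (cv2) and the standard library are available. Lean on these libraries where they do the work, as an engineer would, in place of code of your own. Each camera call takes 0.05 s, during which the arm holds its last target.

## Working session

There is one attempt and no reset: what is moved stays moved. The work goes in short steps, Python scripts to look and compute and a shell command to move; the robot and the scene stay as the last step left them, time stands still between calls to the robot, and variables do not carry over. Pictures are saved under pics/ and viewed, and the job is handed in when it is done.

```bash
mkdir -p pics; ls
cat > h.py <<'E'
from station import robot
import numpy as np, cv2
def shot(n,tag):
    f=robot.grab_frame(n); cv2.imwrite(f'pics/{tag}.png',cv2.cvtColor(f['image'],cv2.COLOR_RGB2BGR)); np.savez(f'pics/{tag}.npz',im=f['image'],K=f['intrinsics'],T=f['world_to_cam']); return f
class C:
    def __init__(s,tag):
        d=np.load(f'pics/{tag}.npz'); s.im=d['im'];s.K=d['K'];s.T=d['T'];s.R=s.T[:3,:3];s.o=-s.R.T@s.T[:3,3]
    def ray(s,u,v):
        d=s.R.T@np.linalg.solve(s.K,[u,v,1.]); return s.o,d/np.linalg.norm(d)
    def plane(s,u,v,z):
        o,d=s.ray(u,v); return o+d*(z-o[2])/d[2]
    def proj(s,p):
        q=s.K@(s.R@np.asarray(p,float)+s.T[:3,3]); return q[:2]/q[2]
def tri(c1,p1,c2,p2):
    o1,d1=c1.ray(*p1);o2,d2=c2.ray(*p2)
    t=np.linalg.lstsq(np.stack([d1,-d2],1),o2-o1,rcond=None)[0]
    a=o1+t[0]*d1;b=o2+t[1]*d2; return (a+b)/2,np.linalg.norm(a-b)
E
python3 - <<'E'
from h import *
np.set_printoptions(precision=4,suppress=True)
for n in ['side','top','wrist']:
    f=shot(n,n+'0'); c=C(n+'0'); print(n,c.o,c.R[2],c.K[0,0])
o=robot.get_obs(); print({k:np.round(v,4) for k,v in o.items()},robot.nose_length)
E
```

```text
pics
side [-0.0541 -0.6935  0.6703] [ 0.4925  0.6773 -0.5466] 368.91774525530855
top [0.3054 0.0014 0.895 ] [ 0.1854  0.0211 -0.9824] 351.8697496910924
wrist [0.1544 0.663  0.3723] [ 0.3051 -0.1146 -0.9454] 337.50835378847813
{'clock': np.float64(0.15), 'joints': array([ 1.068 ,  0.287 ,  1.5779, -0.    ,  1.2786, -0.15  ]), 'dq': array([ 0.0008, -0.0012, -0.0061, -0.0016, -0.0003, -0.0009]), 'joint_torque': array([  0.0003, -40.6603, -29.314 ,  -0.0002,   0.004 ,  -0.    ]), 'tcp_pos': array([0.2329, 0.633 , 0.218 ]), 'orientation': array([[ 0.9384, -0.0009,  0.3455],
       [-0.3455, -0.0017,  0.9384],
       [-0.0003, -1.    , -0.0019]]), 'force': array([-0.3268, -0.0667,  0.0677]), 'wrist_torque': array([ 0.0112,  0.0094, -0.0362]), 'opening': np.float64(1.0022)} 0.014
```

View pics/side0.png

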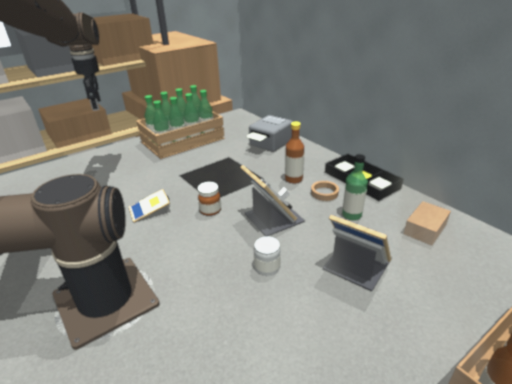

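View pics/top0.png

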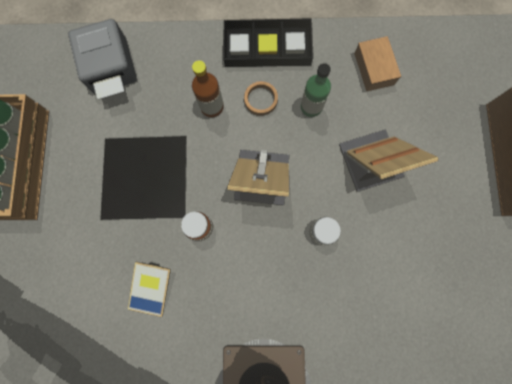

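View pics/wrist0.png

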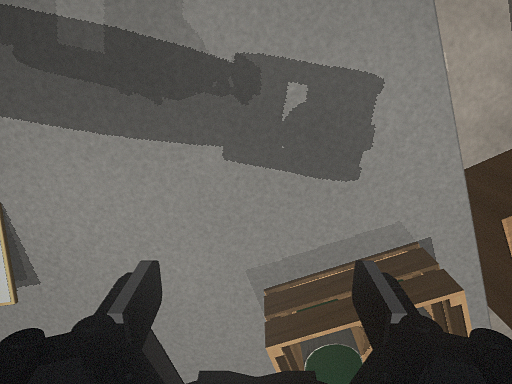

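Run:
```python
from h import *
c=C('top0').im[:,:,::-1]; s=C('side0').im[:,:,::-1]
a=cv2.resize(c[135:215,215:305],None,fx=7,fy=7,interpolation=cv2.INTER_CUBIC)
b=cv2.resize(s[155:240,225:315],None,fx=7,fy=7,interpolation=cv2.INTER_CUBIC)
cv2.imwrite('pics/t0c.png',a);cv2.imwrite('pics/s0c.png',b)
t=C('top0')
for n,p in dict(mat1=(104,138),mat2=(186,137),mat3=(187,217),mat4=(102,219),sm=(150,288),lego=(262,175),plain=(392,157)).items(): print(n,t.plane(*p,0.003).round(3))
S=C('side0')
for n,p in dict(mL=(181,176),mT=(228,159),mR=(263,180),mB=(222,194)).items(): print(n,S.plane(*p,0.003).round(3))
```

```text
mat1 [0.617 0.42  0.003]
mat2 [0.616 0.199 0.003]
mat3 [0.403 0.19  0.003]
mat4 [0.399 0.409 0.003]
sm [0.228 0.277 0.003]
lego [ 0.511 -0.002  0.003]
plain [ 0.555 -0.341  0.003]
mL [0.402 0.404 0.003]
mT [0.606 0.407 0.003]
mR [0.615 0.195 0.003]
mB [0.454 0.209 0.003]
```

View pics/t0c.png

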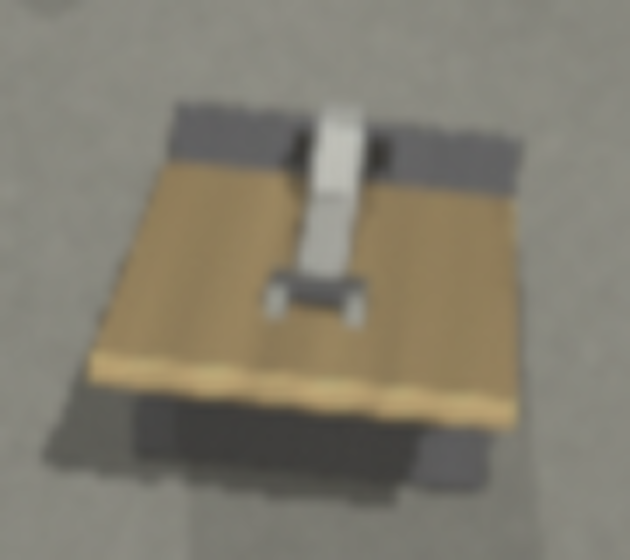

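View pics/s0c.png

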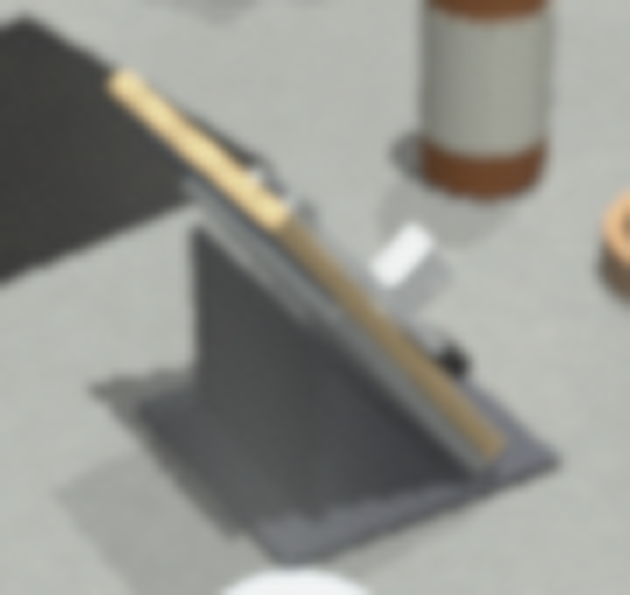

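Run:
```python
from h import *
np.set_printoptions(precision=4,suppress=True)
T=C('top0');S=C('side0')
P={}
def g(n,a,b):
    p,e=tri(T,(a[0]/7+215-.43,a[1]/7+135-.43),S,(b[0]/7+225-.43,b[1]/7+155-.43)); P[n]=p; print(n,p,round(e,4))
g('topfar',(92,353),(132,68)); g('topnear',(518,403),(293,212)); g('lownear',(516,200),(505,437)); g('tabend',(338,152),(403,253))
print('w',np.linalg.norm(P['topfar']-P['topnear']),'h',np.linalg.norm(P['lownear']-P['topnear']))
y=P['topfar']-P['topnear'];y[2]=0;y/=np.linalg.norm(y); yaw=np.arctan2(-y[0],y[1]);print('yaw',yaw, y)
h=np.array([np.cos(yaw),np.sin(yaw),0]);a=np.radians(35)
x=np.cos(a)*h+np.sin(a)*np.array([0,0,1]); z=-np.sin(a)*h+np.cos(a)*np.array([0,0,1])
print('zmeas',(P['topnear']-P['lownear'])/np.linalg.norm(P['topnear']-P['lownear']),z)
for n,v in dict(topfar=(5,.065,90),topnear=(5,-.065,90),lownear=(5,-.065,-90),tabend=(41,0,-45)).items():
    print(n,'centre est',P[n]-(x*v[0]/1e3+ (y*v[1])+z*v[2]/1e3))
```

```text
topfar [0.4515 0.0698 0.1744] 0.0025
topnear [ 0.435  -0.0569  0.1737] 0.0018
lownear [ 0.5343 -0.0691  0.0321] 0.0011
tabend [ 0.5353 -0.004   0.0896] 0.0017
w 0.12772453992422783 h 0.17341255086079432
yaw -0.1298114447863396 [0.1294 0.9916 0.    ]
zmeas [-0.573   0.0705  0.8165] [-0.5688  0.0742  0.8192]
topfar centre est [ 0.4902 -0.0008  0.0978]
topnear centre est [0.4905 0.0014 0.0971]
lownear centre est [0.4875 0.0026 0.1029]
tabend centre est [0.4764 0.0037 0.1029]
```

```bash
cat >> h.py <<'E'
def togo(p,zdir=None):
    o=robot.get_obs(); R=o['orientation']; t=o['tcp_pos']
    d=R.T@(np.asarray(p)-t)/0.03
    s=f"clk {o['clock']:.2f} tcp {t.round(4)} open {o['opening']:.2f} F {o['force'].round(1)} shares {d.round(2)}"
    if zdir is not None:
        a=np.arctan2(zdir[1],zdir[0])-np.arctan2(R[1,2],R[0,2]); a=(a+np.pi/2)%np.pi-np.pi/2
        s+=f" turn {-a/0.08:.2f}"
    print(s)
E
python3 -c "
from h import *
togo([.538,-.005,.2],[.1294,.9916])"
python3 -m inch '[0,0,0,-0.7,1, 0.3,0,-0.3,-0.7,1, 0.8,0,-0.8,-0.7,1, 0.9,0,-1,-0.7,1, 0.9,0,-1,0,1]'; python3 -c "
from h import *
togo([.538,-.005,.2],[.1294,.9916])"
```

```text
clk 0.15 tcp [0.2329 0.633  0.218 ] open 1.00 F [-0.3 -0.1  0.1] shares [ 16.89   0.63 -16.44] turn -2.79
clock: 0.57
tcp_pos: [0.2976, 0.5265, 0.2146]
orientation: [[0.994, -0.005, 0.106], [-0.107, -0.003, 0.994], [-0.004, -1.0, -0.003]]
force: [0.2, 0.1, -0.3]
opening: 0.997
clk 0.57 tcp [0.2976 0.5265 0.2146] open 1.00 F [ 0.2  0.1 -0.3] shares [  9.86   0.5  -16.76] turn 0.29
```

```bash
python3 -m inch '[0.6,0,-1,0.2,1, 0.6,0,-1,0,1, 0.6,0,-1,0,1, 0.6,0,-1,0,1, 0.6,0,-1,0,1]' | tail -0; python3 -m inch '[0.6,0,-1,0,1, 0.6,0,-1,0,1, 0.6,0,-1,0,1, 0.6,0,-1,0,1, 0.6,0,-1,0,1]'|tail -0; python3 -c "
from h import *
togo([.538,-.005,.2],[.1294,.9916])"
```

```text
clk 1.40 tcp [0.4429 0.1898 0.212 ] open 1.00 F [ 0.7  1.7 -0.6] shares [ 3.93  0.42 -6.06] turn 0.12Exception ignored on flushing sys.stdout:
BrokenPipeError: [Errno 32] Broken pipe
Exception ignored on flushing sys.stdout:
BrokenPipeError: [Errno 32] Broken pipe
```

```bash
python3 -m inch '[0.6,0,-1,0.1,1, 0.6,0,-1,0,1, 0.6,0,-1,0,1, 0.6,0.1,-1,0,1, 0.6,0.1,-0.8,0,1]' >/dev/null; python3 -c "
from h import *
togo([.538,-.005,.2],[.1294,.9916])"
```

```text
clk 1.82 tcp [0.5151 0.0262 0.2064] open 1.00 F [ 0.5  0.7 -0.1] shares [ 0.89  0.22 -0.93] turn -0.00
```

```bash
python3 -m inch '[0.5,0.1,-0.5,0,1, 0.3,0.1,-0.3,0,1, 0,0,0,0,1]' >/dev/null; python3 -c "
from h import *
togo([.538,-.005,.2],[.1294,.9916])
shot('wrist','w1'); cv2.imwrite('pics/w1c.png',cv2.resize(C('w1').im[:,:,::-1],(768,576)))"
```

```text
clk 2.07 tcp [ 0.5375 -0.0077  0.199 ] open 1.00 F [-1.  -0.9  0.3] shares [ 0.   -0.03  0.09] turn -0.10
```

View pics/w1c.png

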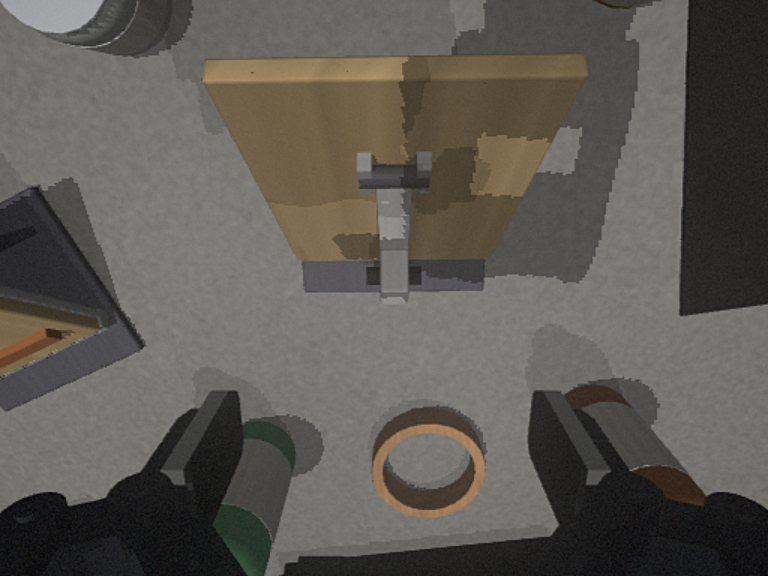

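```bash
cat > m.py <<'E'
from h import *
np.set_printoptions(precision=4,suppress=True)
W=C('w1'); q=lambda u,v:(u/1.5-.17,v/1.5-.17)
from scipy.optimize import brentq
f=lambda z:np.linalg.norm(W.plane(*q(206,83),z)-W.plane(*q(586,79),z))-.130
z=brentq(f,.1,.25);a=W.plane(*q(206,83),z);b=W.plane(*q(586,79),z);y=(b-a)/.13
print('topback',a,b,'y',y)
h=np.array([y[1],-y[0],0]);al=np.radians(35);k=np.array([0,0,1.]);X=np.cos(al)*h+np.sin(al)*k;Z=-np.sin(al)*h+np.cos(al)*k
for zz in (z,.175,.177):
  m=(W.plane(*q(206,83),zz)+W.plane(*q(586,79),zz))/2; c=m-.005*X-.09*Z; print(zz,'C',c)
  for n,(vx,vy,vz) in dict(tab_out_top=(41,0,-33),tab_out_bot=(41,0,-57),tab_base_top=(15,0,-33),lugs=(11,0,35),lowback=(5,65,-90)).items():
     print('  ',n,(W.proj(c+X*vx/1e3+y*vy/1e3+Z*vz/1e3)*1.5).round(0))
  print('  tabmid',c+.028*X-.045*Z)
E
python3 m.py
```

```text
topback [ 0.4353 -0.0551  0.1668] [0.4521 0.0739 0.1668] y [0.1287 0.9917 0.    ]
0.16681226238955432 C [0.4908 0.0033 0.0902]
   tab_out_top [394. 285.]
   tab_out_bot [394. 297.]
   tab_base_top [393. 242.]
   lugs [394. 176.]
   lowback [488. 258.]
  tabmid [ 0.5392 -0.003   0.0694]
0.175 C [0.4913 0.0031 0.0984]
   tab_out_top [394. 291.]
   tab_out_bot [394. 302.]
   tab_base_top [393. 246.]
   lugs [394. 180.]
   lowback [490. 262.]
  tabmid [ 0.5397 -0.0032  0.0776]
0.177 C [0.4915 0.0031 0.1004]
   tab_out_top [394. 292.]
   tab_out_bot [394. 304.]
   tab_base_top [393. 247.]
   lugs [394. 180.]
   lowback [491. 263.]
  tabmid [ 0.5398 -0.0032  0.0796]
```

```bash
python3 -m inch '[0,0.9,0.2,-0.1,0, 0,0.9,0,0,0, 0,0.8,0,0,0, 0,0.5,0,0,0]' >/dev/null; python3 -c "
from h import *
togo([.5396,-.0032,.0778],[.1287,.9917])"
```

```text
clk 2.45 tcp [0.5397 0.0032 0.1094] open 0.50 F [-0.3  0.8  0.7] shares [ 0.02  1.05 -0.21] turn 0.05
```

```bash
python3 -m inch '[0,0.6,-0.2,0.05,0, 0,0.4,-0.05,0,0, 0,0.1,0,0,0]' >/dev/null; python3 -c "
from h import *
togo([.5396,-.0032,.0778],[.1287,.9917])
shot('wrist','w2'); cv2.imwrite('pics/w2c.png',C('w2').im[:,:,::-1])"
```

```text
clk 2.70 tcp [0.5346 0.001  0.072 ] open 0.51 F [-0.2  0.2  0.2] shares [ 0.18 -0.19 -0.12] turn 0.08
```

View pics/w2c.png

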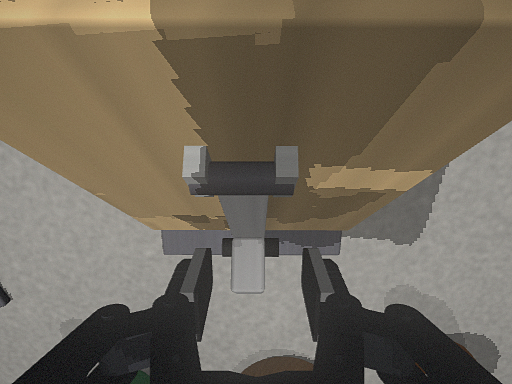

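```bash
python3 -m inch '[0.18,-0.15,-0.12,0.05,0, 0,0,0,0,0]' >/dev/null; python3 -c "
from h import *
togo([.5396,-.0032,.0778],[.1287,.9917])"; python3 -m inch '[0,0,0,0,-1, 0,0,0,0,-1, 0,0,0,0,-1, 0,0,0,0,-1]' 20; python3 -c "
from h import *
togo([.5396,-.0032,.0778],[.1287,.9917])"
```

```text
clk 2.92 tcp [ 0.5401 -0.002   0.078 ] open 0.50 F [0.2 0.4 0. ] shares [-0.01  0.01 -0.04] turn 0.05
clock: 3.25
tcp_pos: [0.5428, -0.0028, 0.0823]
orientation: [[0.992, 0.005, 0.125], [-0.125, -0.005, 0.992], [0.006, -1.0, -0.005]]
force: [-0.1, 0.8, -1.5]
opening: 0.102
clk 3.25 tcp [ 0.5428 -0.0028  0.0823] open 0.10 F [-0.1  0.8 -1.5] shares [-0.11  0.15 -0.03] turn 0.05
```

```bash
python3 -c "
from h import *
togo([.5396,-.0032,.0778],[.1287,.9917])
shot('wrist','w3'); cv2.imwrite('pics/w3c.png',C('w3').im[:,:,::-1])"
```

```text
clk 3.25 tcp [ 0.5428 -0.0028  0.0823] open 0.10 F [-0.1  0.8 -1.5] shares [-0.11  0.15 -0.03] turn 0.05
```

View pics/w3c.png

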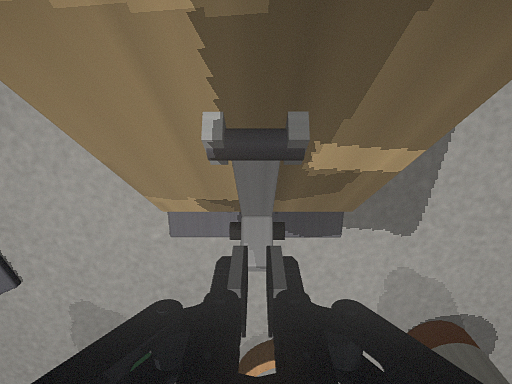

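```bash
python3 -m inch '[0,0,0,0,-1, 0.1,-0.15,0,0,-1, 0.1,-0.15,0,0,-1]' 20; python3 -c "
from h import *
togo([.5396,-.0032,.0778],[.1287,.9917])
shot('side','s3'); shot('wrist','w4');a=cv2.resize(C('s3').im[155:240,225:315,::-1],(540,510),interpolation=cv2.INTER_CUBIC);cv2.imwrite('pics/s3c.png',a); cv2.imwrite('pics/w4c.png',C('w4').im[:,:,::-1])"
```

```text
clock: 3.55
tcp_pos: [0.5481, -0.0029, 0.0911]
orientation: [[0.992, 0.004, 0.126], [-0.126, -0.003, 0.992], [0.004, -1.0, -0.003]]
force: [1.0, -0.5, 0.3]
opening: 0.001
clk 3.55 tcp [ 0.5481 -0.0029  0.0911] open 0.00 F [ 1.  -0.5  0.3] shares [-0.28  0.44 -0.04] turn 0.04
```

View pics/s3c.png

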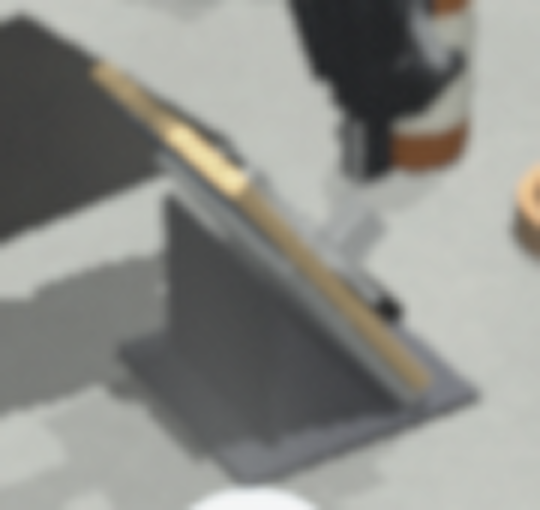

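View pics/w4c.png

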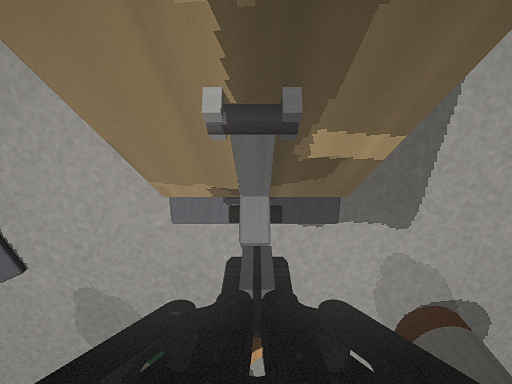

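```bash
python3 - <<'E'
from h import *
W=C('w4');o=robot.get_obs();R=o['orientation'];t=o['tcp_pos']
for a in (-.011,0,.011):
  for b in (-.01,0,.014): print(a,b,W.proj(t+R@[a,b,0]).round(0), C('s3').proj(t+R@[a,b,0]).round(1))
tm=np.array([.5396,-.0032,.0778]);h=np.array([.9917,-.1287,0]);k=np.array([0,0,1])
for n,(u,v) in dict(mid=(0,0),ot=(13,12),ob=(13,-12),it=(-13,12),ib=(-13,-12)).items():
  al=np.radians(35);p=tm+(u*(np.cos(al)*h+np.sin(al)*k)+v*(-np.sin(al)*h+np.cos(al)*k))/1e3
  print(n,p.round(4),W.proj(p).round(0),C('s3').proj(p).round(1), ((C('s3').proj(p)-[225,155])*6).round(0))
E
python3 - <<'E'
from h import *
a=cv2.resize(C('w4').im[170:330,170:350,::-1],None,fx=4,fy=4,interpolation=cv2.INTER_CUBIC);cv2.imwrite('pics/w4d.png',a[:600])
E
```

```text
-0.011 -0.01 [255. 239.] [282.8 186.3]
-0.011 0 [255. 230.] [282.8 189.2]
-0.011 0.014 [255. 219.] [282.7 193.3]
0 -0.01 [255. 259.] [285.9 185.3]
0 0 [255. 249.] [285.9 188.2]
0 0.014 [255. 237.] [285.9 192.2]
0.011 -0.01 [255. 279.] [289.1 184.2]
0.011 0 [255. 268.] [289.  187.1]
0.011 0.014 [255. 255.] [289.  191.1]
mid [ 0.5396 -0.0032  0.0778] [253. 221.] [283.3 193.4] [350. 230.]
ot [ 0.5433 -0.0037  0.0951] [253. 242.] [284.5 188.1] [357. 198.]
ob [ 0.557  -0.0055  0.0754] [253. 247.] [288.3 192.4] [380. 224.]
it [ 0.5222 -0.0009  0.0802] [253. 192.] [278.3 194.4] [320. 237.]
ib [ 0.5359 -0.0027  0.0605] [253. 203.] [282.2 198.7] [343. 262.]
```

View pics/w4d.png

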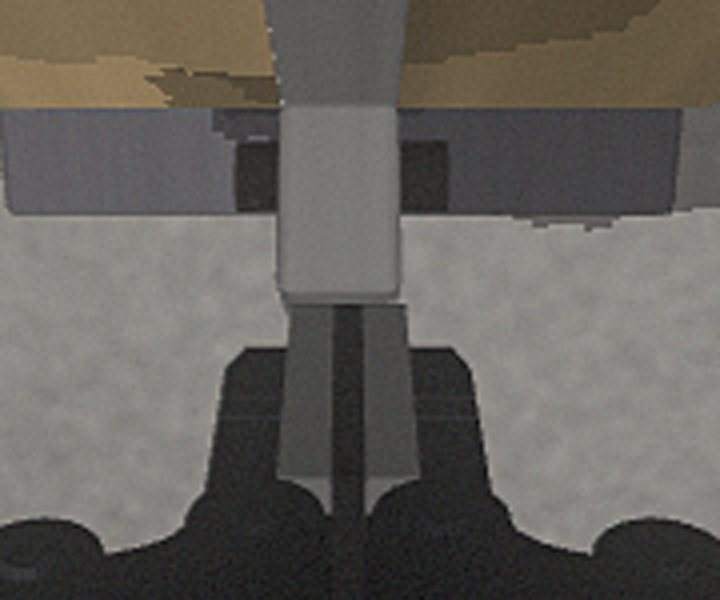

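Run:
```python
from h import *
a=cv2.resize(C('s3').im[165:210,255:310,::-1],None,fx=12,fy=12,interpolation=cv2.INTER_NEAREST)
cv2.imwrite('pics/s3d.png',a)
```

```text
(no output)
```

View pics/s3d.png

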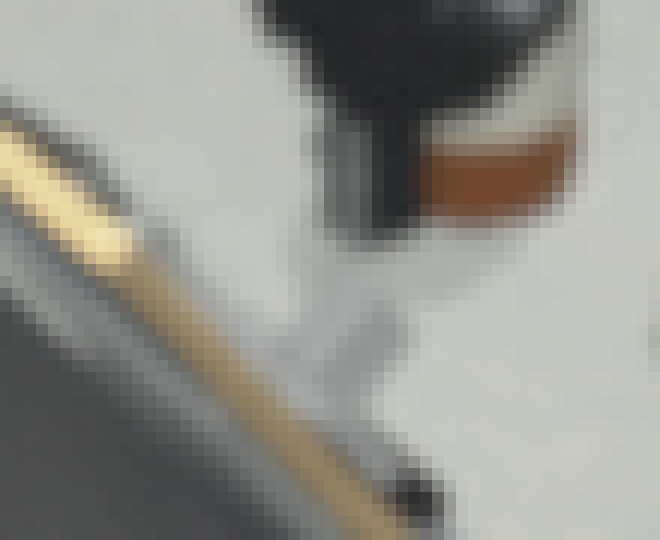

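Run:
```python
from h import *
W=C('w4');S=C('s3');o=robot.get_obs();R=o['orientation'];t=o['tcp_pos']
for w in ((244,245.5),(241.5,245.5)):
  for s in ((282.5,184.4),(284,184.6),(285,184.7)):
    p,e=tri(W,w,S,s); print(w,s,p.round(4),round(e,4),(R.T@(p-t)).round(4))
```

```text
(244, 245.5) (282.5, 184.4) [ 0.5346 -0.0059  0.1127] 0.0018 [-0.0141 -0.0206 -0.0046]
(244, 245.5) (284, 184.6) [ 0.5377 -0.0068  0.1102] 0.0015 [-0.0109 -0.0181 -0.0051]
(244, 245.5) (285, 184.7) [ 0.5398 -0.0074  0.1086] 0.0038 [-0.0088 -0.0165 -0.0055]
(241.5, 245.5) (282.5, 184.4) [ 0.534  -0.0068  0.1135] 0.0021 [-0.0146 -0.0214 -0.0056]
(241.5, 245.5) (284, 184.6) [ 0.537  -0.0078  0.111 ] 0.0012 [-0.0115 -0.0189 -0.0062]
(241.5, 245.5) (285, 184.7) [ 0.539  -0.0084  0.1094] 0.0035 [-0.0094 -0.0174 -0.0065]
```

```bash
python3 -m inch '[0,0,0,0,-0.2, 0,0,0,0,-0.2, 0,0,0,0,-0.2]' 20|head -2
python3 - <<'E'
from h import *
shot('side','s5'); shot('wrist','w5'); shot('top','t5')
o=robot.get_obs();R=o['orientation'];t=o['tcp_pos'];print(t,o['opening'])
np.savez('pics/p5.npz',R=R,t=t)
a=cv2.resize(C('s5').im[160:210,255:310,::-1],None,fx=11,fy=11,interpolation=cv2.INTER_NEAREST)
cv2.imwrite('pics/s5d.png',a)
a=cv2.resize(C('w5').im[170:330,170:350,::-1],None,fx=4,fy=4,interpolation=cv2.INTER_CUBIC);cv2.imwrite('pics/w5d.png',a[:600])
E
```

```text
clock: 3.9
tcp_pos: [0.55, -0.0032, 0.0928]
[ 0.54991063 -0.00319437  0.09265794] 0.3977687881316461
```

View pics/s5d.png

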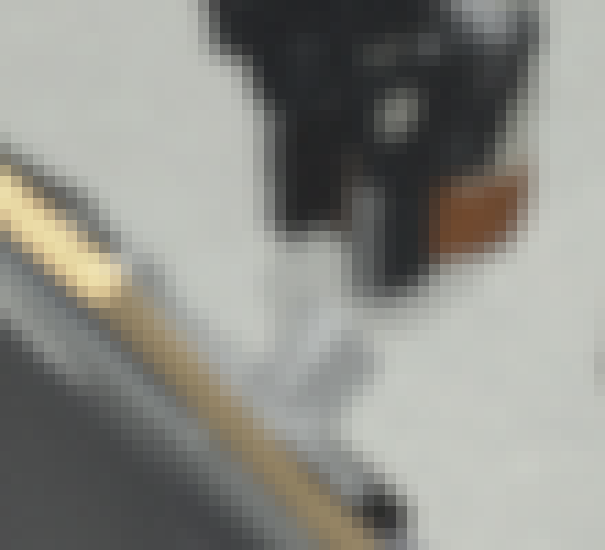

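View pics/w5d.png

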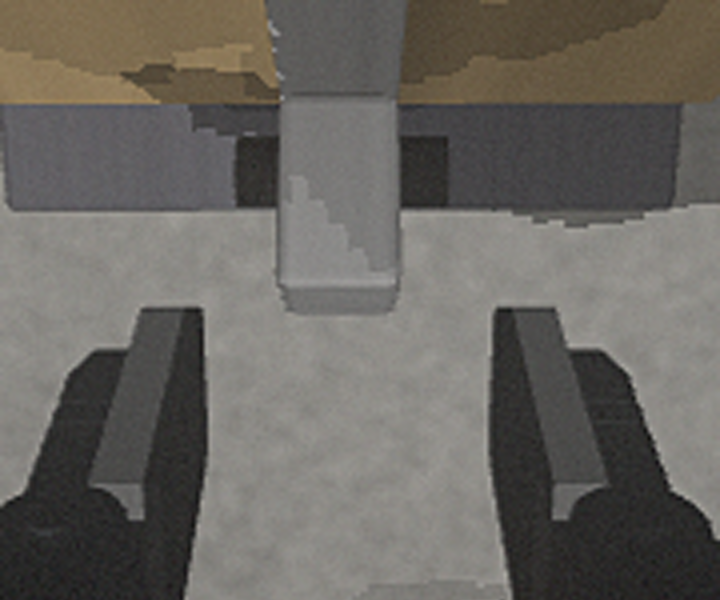

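Run:
```python
from h import *
W=C('w5');S=C('s5');d=np.load('pics/p5.npz');R=d['R'];t=d['t']
for w,s in (((215.5,247),(287.5,186.3)),((205,247),(287,186)),((205,247),(288.5,186)),((293.5,247),(280.5,180.5)),((309,247),(281,180.5))):
    p,e=tri(W,w,S,s); print(w,s,p.round(4),round(e,4),'tool',(R.T@(p-t)).round(4))
```

```text
(215.5, 247) (287.5, 186.3) [ 0.5386 -0.0202  0.11  ] 0.0031 tool [-0.009  -0.0174 -0.0184]
(205, 247) (287, 186) [ 0.5347 -0.0235  0.1147] 0.0014 tool [-0.0124 -0.0221 -0.0221]
(205, 247) (288.5, 186) [ 0.5374 -0.0247  0.113 ] 0.0049 tool [-0.0095 -0.0204 -0.0229]
(293.5, 247) (280.5, 180.5) [0.542  0.015  0.1118] 0.0029 tool [-0.01   -0.0192  0.017 ]
(309, 247) (281, 180.5) [0.5481 0.0221 0.1053] 0.006 tool [-0.0049 -0.0127  0.0248]
```

```bash
python3 -m inch '[-0.3,0.3,0.04,0,-0.2, -0.05,0.45,0,0,-0.2, 0,0.4,0,0,-0.2, 0,0.1,0,0,-0.2]' 20|tail -2;  python3 -c "
from h import *
togo([.5396,-.0032,.05],[.1287,.9917])"
```

```text
force: [-0.3, -0.5, -0.3]
opening: 0.397
clk 4.38 tcp [ 0.541  -0.001   0.0551] open 0.40 F [-0.3 -0.5 -0.3] shares [-0.04  0.17 -0.08] turn 0.04
```

```bash
python3 -m inch '[-0.04,0.15,-0.08,0,-0.2, 0,0,0,0,-1, 0,0,0,0,-1, 0,0,0,0,-1, 0,0,0,0,-1]' 20|tail -2;  python3 -c "
from h import *
togo([.5396,-.0032,.05],[.1287,.9917])
shot('wrist','w6'); shot('side','s6')
a=cv2.resize(C('s6').im[160:210,255:310,::-1],None,fx=8,fy=8,interpolation=cv2.INTER_NEAREST)
b=cv2.resize(C('w6').im[100:330,150:350,::-1],(348,400));cv2.imwrite('pics/w6d.png',np.hstack([a,b]))
"
```

```text
force: [-0.1, 1.0, -2.9]
opening: 0.185
clk 4.80 tcp [ 0.5389 -0.0032  0.0492] open 0.18 F [-0.1  1.  -2.9] shares [ 0.02 -0.03  0.  ] turn 0.04
```

View pics/w6d.png

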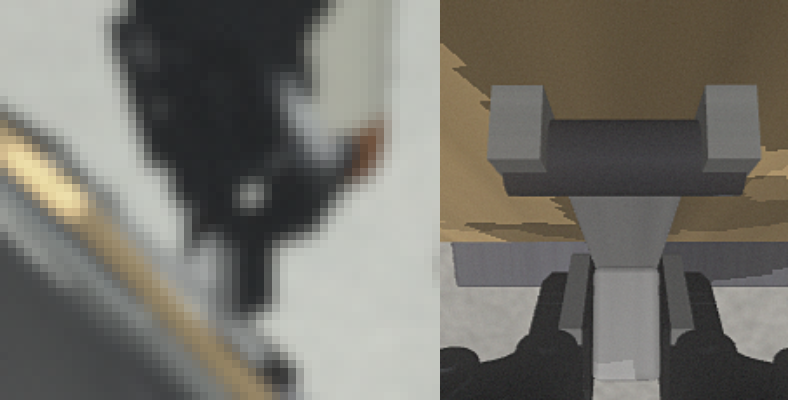

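```bash
python3 -m inch '[0.1,-0.1,0,0,-1, 0.1,-0.13,0,0,-1, 0.07,-0.1,0,0,-1]' 20|tail -2;  python3 -c "
from h import *
togo([.5389,-.0032,.0492],[.1287,.9917])
shot('wrist','w7'); shot('side','s7')
a=cv2.resize(C('s7').im[150:220,235:310,::-1],(430,400),interpolation=cv2.INTER_CUBIC)
b=cv2.resize(C('w7').im[100:330,150:350,::-1],(348,400));cv2.imwrite('pics/w7d.png',np.hstack([a,b]))
"
```

```text
force: [0.8, -0.2, -4.9]
opening: 0.179
clk 5.15 tcp [ 0.5452 -0.0039  0.0572] open 0.18 F [ 0.8 -0.2 -4.9] shares [-0.21  0.26 -0.  ] turn 0.04
```

View pics/w7d.png

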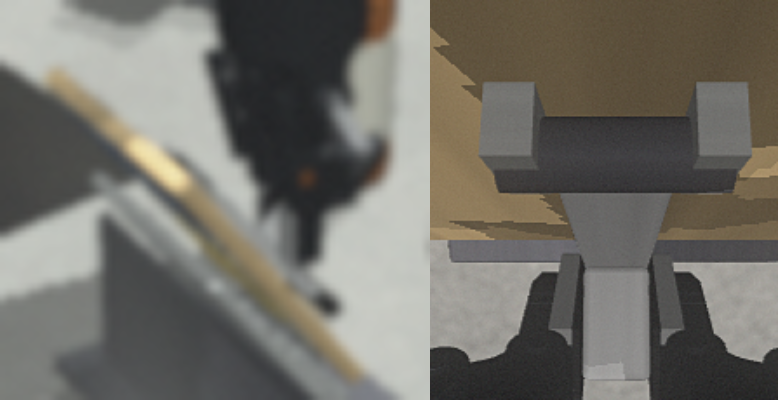

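```bash
python3 -m inch '[-0.1,0.13,0,0,-1, -0.1,0.12,0,0,-1, -0.02,0.03,0,0,-1]' 20|tail -2;  python3 -c "
from h import *
togo([.5389,-.0032,.0492],[.1287,.9917])"
```

```text
force: [-4.1, -0.7, 2.8]
opening: 0.181
clk 5.50 tcp [ 0.5389 -0.0033  0.0494] open 0.18 F [-4.1 -0.7  2.8] shares [0.   0.01 0.  ] turn 0.04
```

```bash
python3 -m inch '[0,0,0,0,-0.4, 0,0,0,0,-0.4, 0.07,-0.3,0,0,-0.4, 0.05,-0.3,0,0,-0.4, 0,-0.1,0,0,-0.4]' 20|tail -2;  python3 -c "
from h import *
togo([.5433,-.0037,.071],[.1287,.9917])
shot('wrist','w8'); shot('side','s8')
a=cv2.resize(C('s8').im[150:220,235:310,::-1],(430,400),interpolation=cv2.INTER_CUBIC)
b=cv2.resize(C('w8').im[100:330,150:350,::-1],(348,400));cv2.imwrite('pics/w8d.png',np.hstack([a,b]))
"
```

```text
force: [-0.3, -0.2, 0.1]
opening: 0.302
clk 5.92 tcp [ 0.5441 -0.004   0.0739] open 0.30 F [-0.3 -0.2  0.1] shares [-0.03  0.1   0.01] turn 0.04
```

View pics/w8d.png

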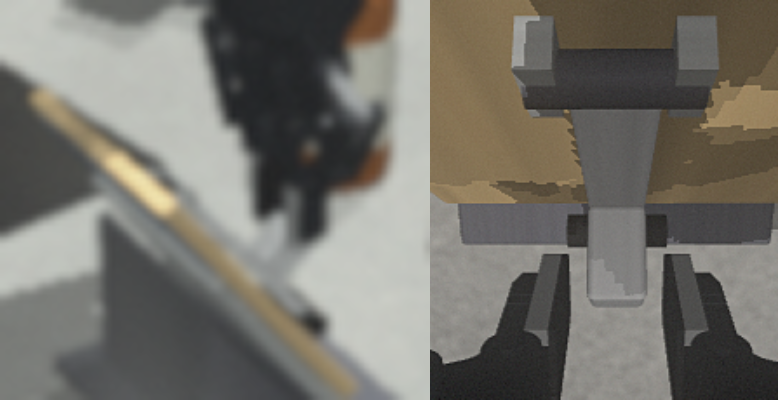

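```bash
python3 -m inch '[0,0.12,0,0,-0.6, 0,0.02,0,0,-1, 0,0.02,0,0,-1, 0,0.02,0,0,-1]' 20|tail -2;  python3 -c "
from h import *
togo([.5433,-.0037,.071],[.1287,.9917])"
```

```text
force: [-2.2, -0.3, 5.4]
opening: 0.18
clk 6.35 tcp [ 0.5437 -0.0039  0.069 ] open 0.18 F [-2.2 -0.3  5.4] shares [-0.01 -0.07  0.01] turn 0.04
```

```bash
python3 -m inch '[0.08,-0.12,0,0,-1, 0.07,-0.13,0,0,-1, 0.05,-0.12,0,0,-1]' 20|tail -2;  python3 -c "
from h import *
togo([.5433,-.0037,.071],[.1287,.9917])
shot('wrist','w9'); shot('side','s9')
a=cv2.resize(C('s9').im[150:220,235:310,::-1],(430,400),interpolation=cv2.INTER_CUBIC)
b=cv2.resize(C('w9').im[100:330,150:350,::-1],(348,400));cv2.imwrite('pics/w9d.png',np.hstack([a,b]))
"
```

```text
force: [1.3, -0.4, -3.2]
opening: 0.176
clk 6.60 tcp [ 0.5479 -0.0044  0.0771] open 0.18 F [ 1.3 -0.4 -3.2] shares [-0.16  0.2   0.01] turn 0.04
```

View pics/w9d.png

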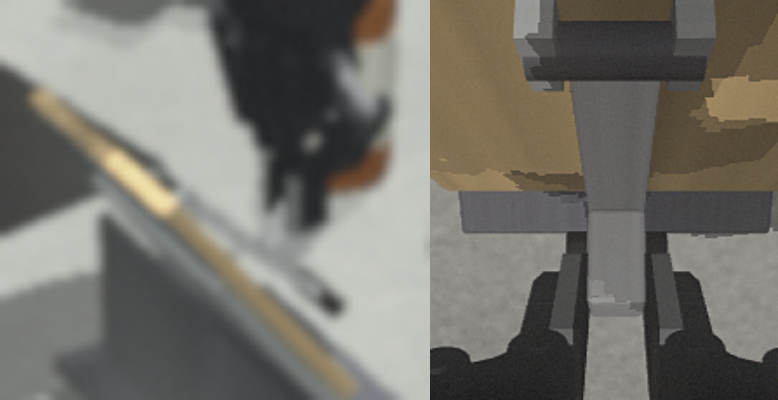

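```bash
python3 -m inch '[0.05,-0.13,0,0,-1, 0.05,-0.13,0,0,-1, 0.05,-0.13,0,0,-1, 0.03,-0.1,0,0,-1]' 20|tail -2;  python3 -c "
from h import *
togo([.5433,-.0037,.071],[.1287,.9917])
shot('wrist','w10'); shot('side','s10')
a=cv2.resize(C('s10').im[150:220,235:310,::-1],(430,400),interpolation=cv2.INTER_CUBIC)
b=cv2.resize(C('w10').im[100:330,150:350,::-1],(348,400));cv2.imwrite('pics/w10d.png',np.hstack([a,b]))
"
```

```text
force: [-0.8, -0.7, -3.0]
opening: 0.179
clk 7.03 tcp [ 0.5524 -0.0049  0.0917] open 0.18 F [-0.8 -0.7 -3. ] shares [-0.31  0.69  0.  ] turn 0.04
```

View pics/w10d.png

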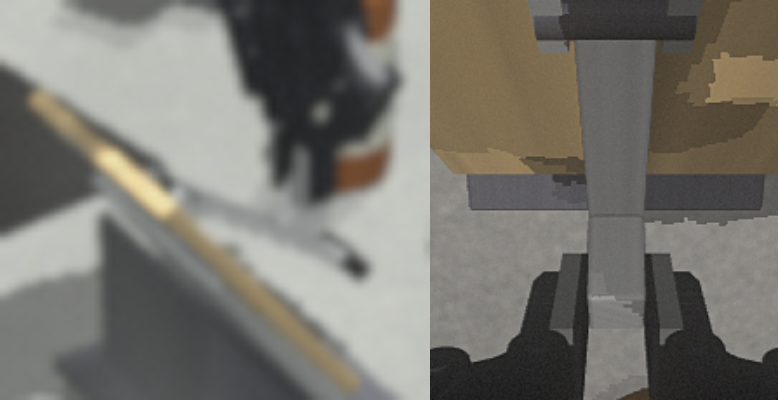

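```bash
python3 -m inch '[0.04,-0.13,0,0,-1, 0.03,-0.13,0,0,-1, 0.02,-0.13,0,0,-1, 0.01,-0.12,0,0,-1, 0,-0.1,0,0,-1]' 20|tail -2;  python3 -c "
from h import *
togo([.5433,-.0037,.071],[.1287,.9917])
shot('wrist','w11'); shot('side','s11')
a=cv2.resize(C('s11').im[150:220,235:310,::-1],(430,400),interpolation=cv2.INTER_CUBIC)
b=cv2.resize(C('w11').im[100:330,150:350,::-1],(348,400));cv2.imwrite('pics/w11d.png',np.hstack([a,b]))
"
```

```text
force: [-1.1, 0.0, -2.8]
opening: 0.178
clk 7.55 tcp [ 0.5548 -0.0052  0.1113] open 0.18 F [-1.1  0.  -2.8] shares [-0.39  1.35  0.01] turn 0.04
```

View pics/w11d.png

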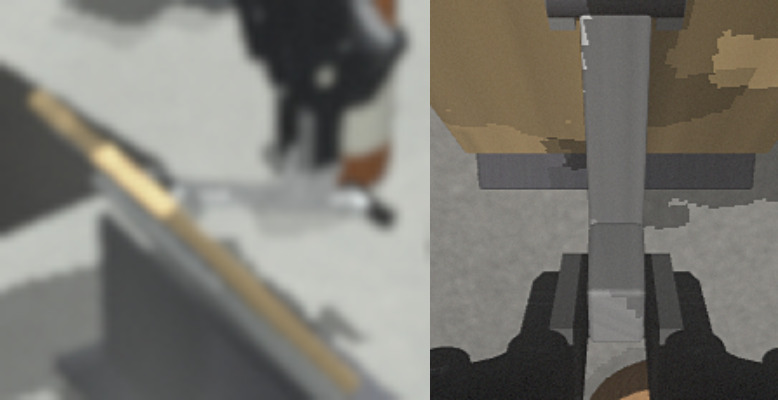

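```bash
python3 -m inch '[0,-0.1,0,0,-1, 0,-0.08,0,0,-1]' 20|tail -2;  python3 -c "
from h import *
togo([.5433,-.0037,.071],[.1287,.9917])
shot('wrist','w12'); shot('side','s12')
a=cv2.resize(C('s12').im[150:220,235:310,::-1],(430,400),interpolation=cv2.INTER_CUBIC)
b=cv2.resize(C('w12').im[100:330,150:350,::-1],(348,400));cv2.imwrite('pics/w12d.png',np.hstack([a,b]))
"
```

```text
force: [-1.3, 0.6, -4.8]
opening: 0.182
clk 7.82 tcp [ 0.5546 -0.0051  0.117 ] open 0.18 F [-1.3  0.6 -4.8] shares [-0.38  1.53  0.  ] turn 0.04
```

View pics/w12d.png

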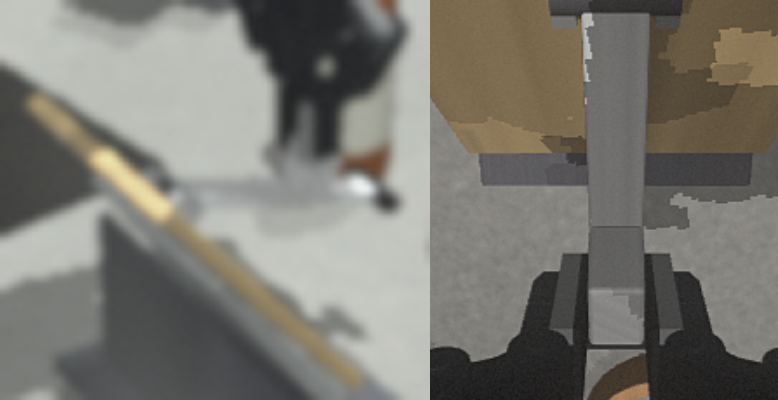

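```bash
python3 -m inch '[0,0.05,0,0,-1, 0,0.0,0,0,-0.3, 0,0,0,0,-0.2, 0,0,0,0,-0.2]' 20|tail -2;  python3 -c "
from h import *
togo([.5546,-.0051,.2],[.9917,-.1287]); print(robot.get_obs()['joints'].round(3))
shot('wrist','w13'); shot('side','s13')
a=cv2.resize(C('s13').im[150:220,235:310,::-1],(430,400),interpolation=cv2.INTER_CUBIC)
b=cv2.resize(C('w13').im[100:330,150:350,::-1],(348,400));cv2.imwrite('pics/w13d.png',np.hstack([a,b]))
"
```

```text
force: [-0.3, 0.1, 0.1]
opening: 0.399
clk 8.25 tcp [ 0.558  -0.0056  0.1182] open 0.40 F [-0.3  0.1  0.1] shares [-0.1  -2.73 -0.01] turn -19.60
[-0.191  0.133  1.952 -0.003  1.049 -1.634]
```

View pics/w13d.png

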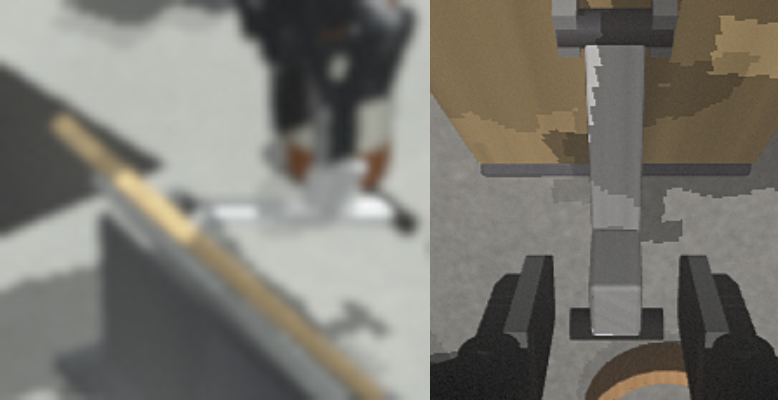

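```bash
python3 -c "
from h import *
shot('top','t13')
a=cv2.resize(C('s13').im[145:255,215:345,::-1],(473,400),interpolation=cv2.INTER_CUBIC)
b=cv2.resize(C('t13').im[135:235,220:300,::-1],(320,400),interpolation=cv2.INTER_CUBIC);cv2.imwrite('pics/st13.png',np.hstack([a,b]))
"
```

```text
(no output)
```

View pics/st13.png

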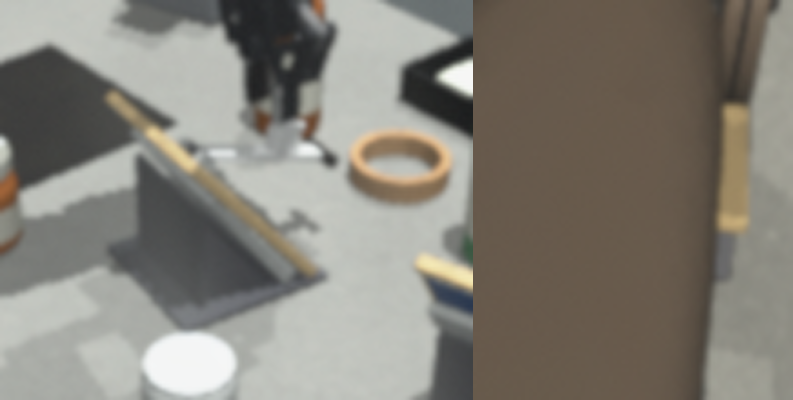

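```bash
python3 -m inch '[0,-0.9,0,0,-0.2, 0,-0.9,0,0,-0.2, -0.3,-0.9,0,0,-0.2, -0.5,-0.4,0,0,-0.2, 0,0,0,0,0]' 20|tail -2;  python3 -c "
from h import *
togo([.5546,-.0051,.2],[.9917,-.1287])
shot('wrist','w14'); shot('side','s14')
cv2.imwrite('pics/w14c.png',cv2.resize(C('w14').im[:,:,::-1],(768,576)))
a=cv2.resize(C('s14').im[145:235,225:325,::-1],None,fx=6,fy=6,interpolation=cv2.INTER_CUBIC);cv2.imwrite('pics/s14c.png',a)
"
```

```text
force: [0.8, 0.5, 0.2]
opening: 0.499
clk 8.82 tcp [ 0.5317 -0.002   0.2128] open 0.50 F [0.8 0.5 0.2] shares [ 0.77  0.43 -0.01] turn -19.60
```

View pics/w14c.png

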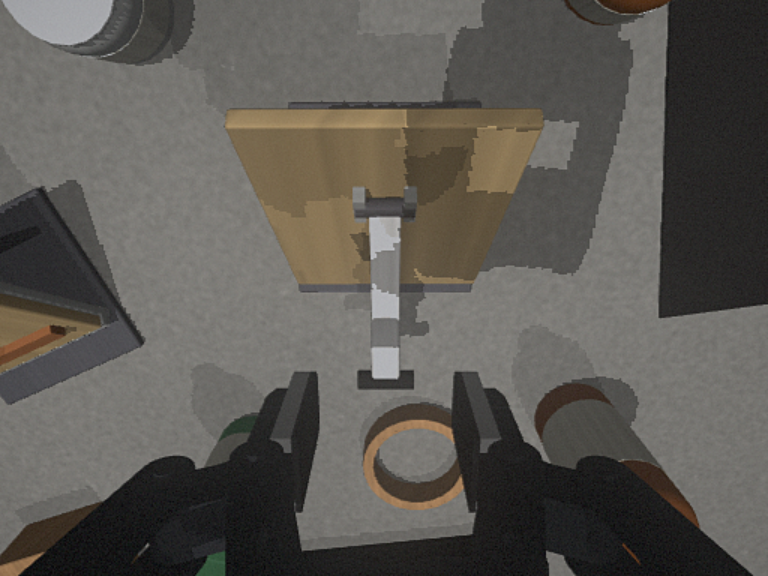

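View pics/s14c.png

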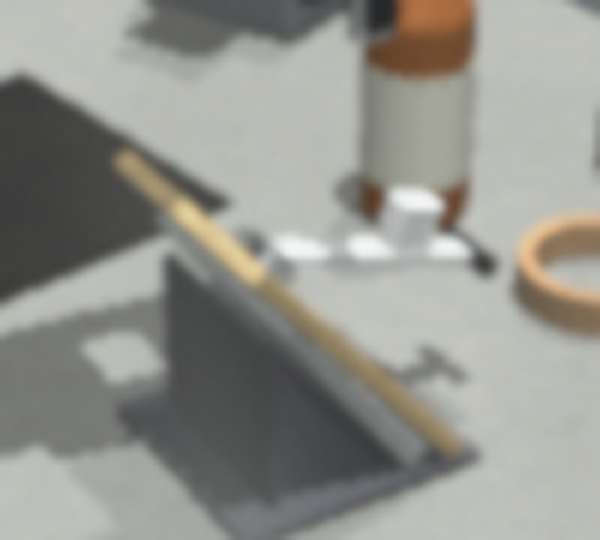

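Run:
```python
from h import *
np.set_printoptions(precision=4,suppress=True)
W=C('w14')
obj=np.array([[5,-65,90],[5,65,90],[5,-65,-90],[5,65,-90],[-5,-65,90],[-5,65,90],[11,-8,35]])[:6]/1e3
img=np.array([[227,127],[542,129],[300,286],[471,286],[227,110],[542,111]])/1.5-.17
ok,r,t=cv2.solvePnP(obj,img,W.K,None)
Rb=W.R.T@cv2.Rodrigues(r)[0]; c=W.R.T@(t.ravel()-W.T[:3,3])
print('C',c,'\n',Rb,'lean',np.degrees(np.arccos(Rb[2,2])))
pr=cv2.projectPoints(obj,r,t,W.K,None)[0].reshape(-1,2); print((pr-img).round(1).tolist())
for a in (.5,.593):
  for n,p in dict(tabend=(.030,-.08),foot=(0,-.13)).items():
    q=c+Rb@[.011+p[0]*np.cos(a)-p[1]*np.sin(a),0,.035+p[0]*np.sin(a)+p[1]*np.cos(a)]; print(a,n,q,(W.proj(q)*1.5).round(0), ((C('s14').proj(q)-[225,145])*6).round(0))
for n,v in dict(topn=(.005,-.065,.09),lown=(.005,-.065,-.09),topf=(.005,.065,.09)).items():
    q=c+Rb@np.array(v); print(n,q,((C('s14').proj(q)-[225,145])*6).round(0))
np.savez('pics/b14.npz',c=c,R=Rb)
```

```text
C [0.5067 0.0015 0.0767] 
 [[ 0.7646  0.13   -0.6312]
 [-0.1029  0.9915  0.0796]
 [ 0.6362  0.0041  0.7715]] lean 39.50868993046857
[[-0.7, 1.0], [0.6, 0.5], [-1.3, -0.4], [1.2, 0.3], [1.2, -0.8], [-1.0, -0.7]]
0.5 tabend [ 0.5777 -0.008   0.1087] [384. 359.] [417. 215.]
0.5 foot [ 0.6127 -0.0124  0.0623] [384. 374.] [472. 274.]
0.593 tabend [ 0.5775 -0.008   0.1167] [384. 365.] [417. 201.]
0.593 foot [ 0.6166 -0.0129  0.0737] [384. 388.] [479. 253.]
topn [ 0.4453 -0.0563  0.149 ] [265. 280.]
lown [ 0.5589 -0.0706  0.0101] [467. 451.]
topf [0.4622 0.0726 0.1495] [125. 153.]
```

```bash
for i in 1 2 3; do :; done; python3 -m inch '[0,0,0,1,0.1, 0,0,0,1,0.1, 0,0,0,1,0.1, 0,0,0,1,0.1, 0,0,0,1,0.1]' 20|tail -2;python3 -m inch '[0,0,0,1,0.1, 0,0,0,1,0.1, 0,0,0,1,0.1, 0,0,0,1,0.1, 0,0,0,1,0.1]' 20|tail -2;python3 -m inch '[0,0,0,1,0.1, 0,0,0,1,0.1, 0,0,0,1,0.1, 0,0,0,1,0.1, 0,0,0,1,0.1]' 20|tail -2;  python3 -c "
from h import *
togo([.459,.0079,.18],[.991,-.132]); print(robot.get_obs()['joints'].round(3))"
```

```text
force: [0.7, 0.5, -0.1]
opening: 0.549
force: [-0.9, -0.1, -0.2]
opening: 0.552
force: [1.0, 0.6, 0.5]
opening: 0.55
clk 10.17 tcp [ 0.5274 -0.0021  0.1806] open 0.55 F [1.  0.6 0.5] shares [-0.74  0.12 -2.18] turn 3.95
[-0.195  0.021  1.949 -0.002  1.214 -0.377]
```

```bash
python3 -m inch '[-0.1,-0.1,-0.5,1,0.1, -0.1,-0.1,-0.6,1,0.1, -0.1,-0.1,-0.6,1,0.1, 0,-0.05,-0.4,0.9,0.1]' 20|tail -2;  python3 -c "
from h import *
togo([.459,.0079,.16],[.991,-.132])"
```

```text
force: [-0.1, 0.9, -0.5]
opening: 0.547
clk 10.50 tcp [0.4621 0.0027 0.1853] open 0.55 F [-0.1  0.9 -0.5] shares [-0.16  0.85 -0.08] turn -0.17
```

```bash
python3 -m inch '[-0.1,0.4,-0.05,-0.1,0.1, -0.05,0.3,-0.05,-0.05,0.1, 0,0,0,0,0.1]' 20|tail -2;  python3 -c "
from h import *
togo([.459,.0079,.109],[.991,-.132])
shot('wrist','w15'); shot('side','s15')
o=robot.get_obs();np.savez('pics/p15.npz',R=o['orientation'],t=o['tcp_pos'])
a=cv2.resize(C('s15').im[135:225,225:310,::-1],(440,466),interpolation=cv2.INTER_CUBIC)
b=C('w15').im[:,:,::-1];b=cv2.resize(b[:,80:430],None,fx=1.0,fy=1.0);b=cv2.resize(b,(350,384));b=np.vstack([b,np.zeros((82,350,3),np.uint8)]);cv2.imwrite('pics/w15d.png',np.hstack([a,b]))
"
```

```text
force: [0.1, -0.2, 0.2]
opening: 0.548
clk 10.75 tcp [0.4564 0.0084 0.1592] open 0.55 F [ 0.1 -0.2  0.2] shares [0.01 1.66 0.19] turn -0.00
```

View pics/w15d.png

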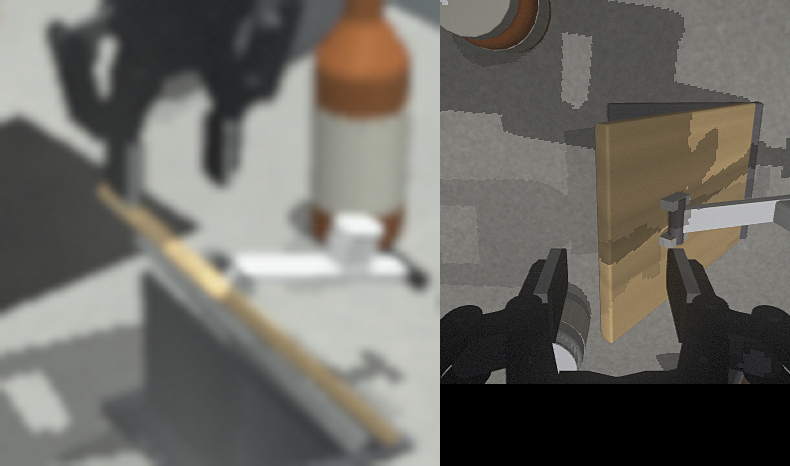

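```bash
python3 -m inch '[0,0.5,0.1,0,0.1, 0,0.5,0.05,0,0.1, 0,0.4,0,0,0.1]' 20|tail -2;  python3 -c "
from h import *
togo([.459,.0079,.109],[.991,-.132])"
```

```text
force: [0.2, 0.3, -0.2]
opening: 0.552
clk 11.10 tcp [0.4646 0.007  0.1203] open 0.55 F [ 0.2  0.3 -0.2] shares [-0.01  0.38 -0.17] turn 0.02
```

```bash
python3 -m inch '[0,0.25,-0.17,0,0.1, 0,0.08,-0.05,0,0.1]' 20|tail -2;  python3 -c "
from h import *
togo([.459,.0079,.109],[.991,-.132])
shot('wrist','w16'); shot('side','s16')
a=cv2.resize(C('s16').im[135:225,225:310,::-1],(440,466),interpolation=cv2.INTER_CUBIC)
b=C('w16').im[:,:,::-1];b=b[:,80:430];b=np.vstack([b,np.zeros((82,350,3),np.uint8)]);cv2.imwrite('pics/w16d.png',np.hstack([a,b]))
"
```

```text
force: [-0.5, -2.0, 6.3]
opening: 0.547
clk 11.27 tcp [0.4579 0.0077 0.1087] open 0.55 F [-0.5 -2.   6.3] shares [-0.01 -0.01  0.03] turn 0.03
```

View pics/w16d.png

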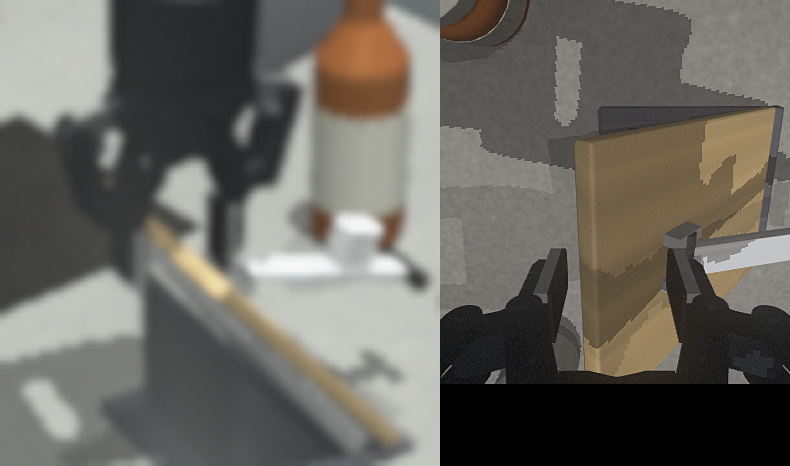

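```bash
python3 -m inch '[0,-0.25,0,0,0.1, 0,-0.05,0,0,-0.1]' 20|tail -2;python3 -m inch '[0,0,0,0,-0.3, 0,0,0,0,-0.3, 0,0,0,0,-0.3]' 20|tail -2;  python3 -c "
from h import *
togo([.459,.0079,.118],[.991,-.132])
shot('wrist','w17'); shot('side','s17')
a=cv2.resize(C('s17').im[135:225,225:310,::-1],(440,466),interpolation=cv2.INTER_CUBIC)
b=C('w17').im[:,:,::-1];b=b[:,80:430];b=np.vstack([b,np.zeros((82,350,3),np.uint8)]);cv2.imwrite('pics/w17d.png',np.hstack([a,b]))
"
```

```text
force: [-0.3, 0.0, 0.1]
opening: 0.455
force: [-1.9, 0.1, -1.3]
opening: 0.349
clk 11.78 tcp [0.4589 0.0076 0.122 ] open 0.35 F [-1.9  0.1 -1.3] shares [-0.01  0.13  0.01] turn 0.04
```

View pics/w17d.png

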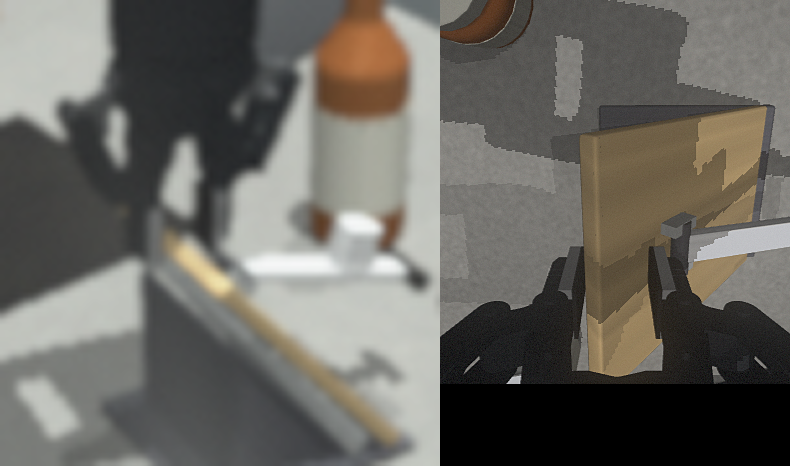

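```bash
python3 -m inch '[0,-0.15,0.25,0,-0.4, 0,-0.18,0.27,0,-0.45, 0,-0.17,0.27,0,-0.45]' 20|tail -2;  python3 -c "
from h import *
togo([.4817,.0046,.138],[.991,-.132])
shot('wrist','w18'); shot('side','s18')
a=cv2.resize(C('s18').im[125:225,225:310,::-1],(440,466),interpolation=cv2.INTER_CUBIC)
b=C('w18').im[:,:,::-1];b=b[:,80:430];b=np.vstack([b,np.zeros((82,350,3),np.uint8)]);cv2.imwrite('pics/w18d.png',np.hstack([a,b]))
"
```

```text
force: [-3.4, -0.1, 1.6]
opening: 0.275
clk 12.13 tcp [0.4786 0.0055 0.1348] open 0.27 F [-3.4 -0.1  1.6] shares [ 0.02 -0.11  0.1 ] turn 0.05
```

View pics/w18d.png

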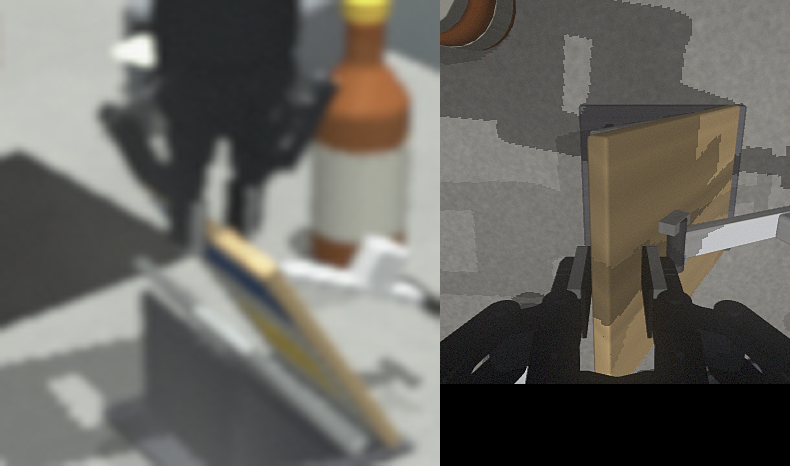

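```bash
python3 -m inch '[0,-0.17,0.28,0,-0.5, 0,-0.16,0.28,0,-0.52, 0,-0.15,0.28,0,-0.55]' 20|tail -2;  python3 -c "
from h import *
togo([.508,.0012,.150],[.991,-.132])
shot('wrist','w19'); shot('side','s19')
a=cv2.resize(C('s19').im[125:225,225:310,::-1],(440,466),interpolation=cv2.INTER_CUBIC)
b=C('w19').im[:,:,::-1];b=b[:,80:430];b=np.vstack([b,np.zeros((82,350,3),np.uint8)]);cv2.imwrite('pics/w19d.png',np.hstack([a,b]))
"
```

```text
force: [-0.7, 0.8, -0.3]
opening: 0.226
clk 12.48 tcp [0.5057 0.0021 0.1476] open 0.23 F [-0.7  0.8 -0.3] shares [ 0.02 -0.08  0.07] turn 0.05
```

View pics/w19d.png

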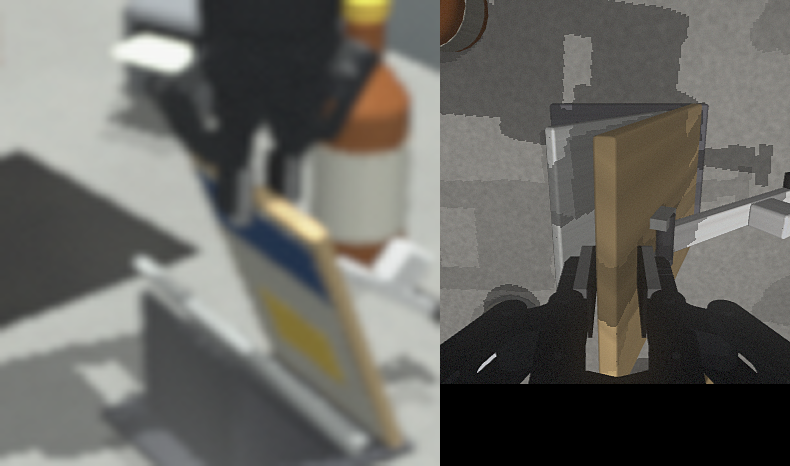

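```bash
python3 -m inch '[0,-0.13,0.28,0,-0.58, 0,-0.12,0.28,0,-0.62, 0,-0.1,0.28,0,-0.66, 0,-0.08,0.25,0,-0.7]' 20|tail -2;  python3 -c "
from h import *
togo([.5416,-.003,.1587],[.991,-.132])
shot('wrist','w20'); shot('side','s20')
a=cv2.resize(C('s20').im[125:225,225:310,::-1],(440,466),interpolation=cv2.INTER_CUBIC)
b=C('w20').im[:,:,::-1];b=b[:,80:430];b=np.vstack([b,np.zeros((82,350,3),np.uint8)]);cv2.imwrite('pics/w20d.png',np.hstack([a,b]))
"
```

```text
force: [0.3, -0.5, -2.6]
opening: 0.151
clk 12.92 tcp [ 0.5406 -0.0025  0.1574] open 0.15 F [ 0.3 -0.5 -2.6] shares [ 0.01 -0.05  0.03] turn 0.05
```

View pics/w20d.png

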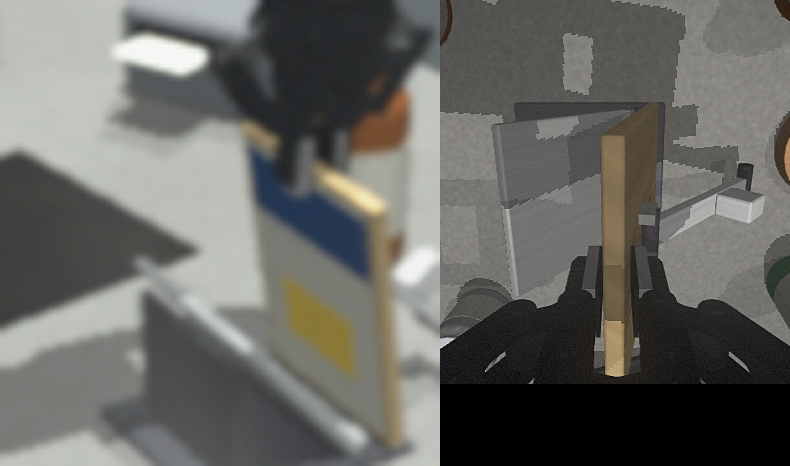

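```bash
python3 -m inch '[0,-0.02,0.15,0,-0.8, 0,0,0.1,0,-1, 0,0,0,0,-1, 0,0,0,0,-1]' 35|tail -2; python3 -m inch '[0,0,0,0,-1, 0,-0.1,0,0,-1, 0,-0.1,0,0,-1]' 60|tail -2;  python3 -c "
from h import *
togo([.5416,-.003,.1587],[.991,-.132])
shot('wrist','w21'); shot('side','s21')
a=cv2.resize(C('s21').im[125:225,225:310,::-1],(440,466),interpolation=cv2.INTER_CUBIC)
b=C('w21').im[:,:,::-1];b=b[:,80:430];b=np.vstack([b,np.zeros((82,350,3),np.uint8)]);cv2.imwrite('pics/w21d.png',np.hstack([a,b]))
"
```

```text
force: [1.5, 0.7, -1.0]
opening: 0.116
force: [3.1, 0.3, -6.2]
opening: 0.104
clk 13.60 tcp [ 0.5513 -0.0039  0.1628] open 0.10 F [ 3.1  0.3 -6.2] shares [ 0.01  0.15 -0.32] turn 0.05
```

View pics/w21d.png

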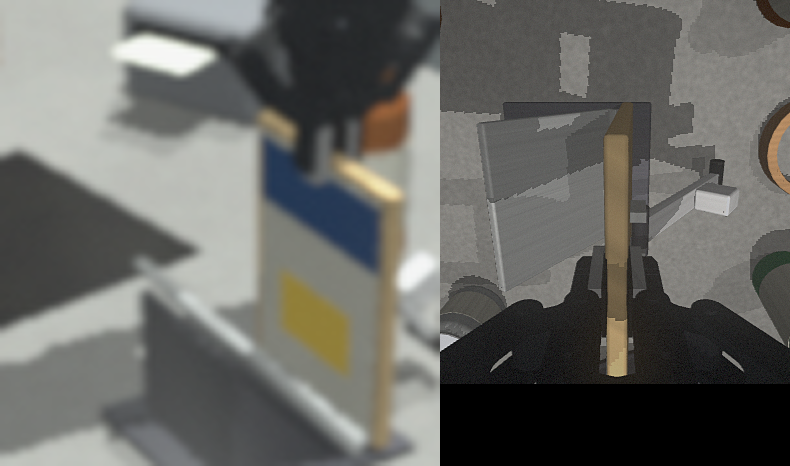

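```bash
python3 -m inch '[0,-0.3,0,0,-1, 0,-0.5,0,0,-1, 0,-0.6,-0.1,0,-1, 0,-0.6,-0.2,0,-1, 0,-0.6,-0.2,0,-1]' 60|tail -2; python3 -m inch '[0,-0.5,-0.3,0,-1, 0,-0.4,-0.4,0,-1, 0,-0.3,-0.4,0,-1, 0,-0.2,-0.4,0,-1, 0,0,-0.3,0,-1]' 60|tail -2;  python3 -c "
from h import *
togo([.47,.304,.28],[.991,-.132])
print(robot.get_obs()['orientation'].round(3).tolist(),C('top0').plane(212,110,0).round(3))
shot('wrist','w22'); shot('side','s22')
a=cv2.resize(C('s22').im[85:225,195:310,::-1],(383,466),interpolation=cv2.INTER_CUBIC)
b=C('w22').im[:,:,::-1];b=b[:,80:430];b=np.vstack([b,np.zeros((82,350,3),np.uint8)]);cv2.imwrite('pics/w22d.png',np.hstack([a,b]))
"
```

```text
force: [0.1, -0.1, -5.3]
opening: 0.099
force: [0.8, 0.1, -4.9]
opening: 0.098
clk 14.53 tcp [0.4747 0.0063 0.289 ] open 0.10 F [ 0.8  0.1 -4.9] shares [-9.82  0.48 -1.4 ] turn 0.03
[[-0.13, -0.103, 0.986], [-0.991, 0.017, -0.129], [-0.003, -0.994, -0.105]] [0.693 0.131 0.   ]
```

View pics/w22d.png

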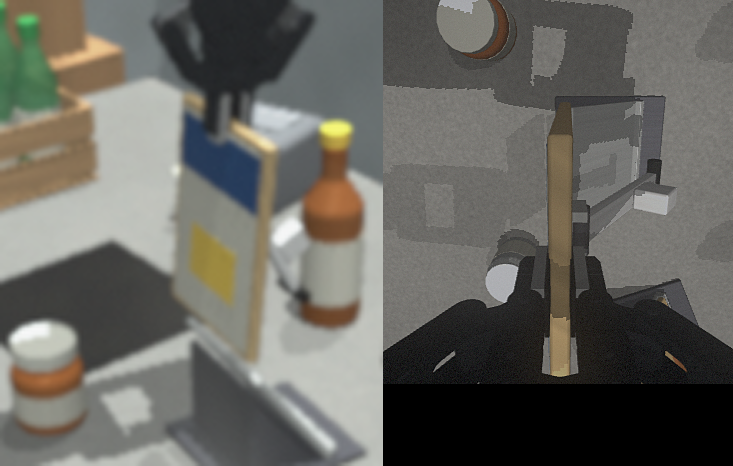

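```bash
python3 -m inch '[-0.4,0,0.05,0,-1, -0.7,0.05,0.05,0,-1, -0.8,0.1,0.05,0,-1, -0.8,0.1,0.05,0,-1, -0.8,0.1,0,0,-1]' 60|tail -2; python3 -m inch '[-0.8,0.1,0,0,-1, -0.8,0.1,0,0,-1, -0.8,0.1,0,0,-1, -0.8,0.1,0,0,-1, -0.8,0.1,0,0,-1]' 60|tail -2;  python3 -c "
from h import *
togo([.466,.308,.23],[.991,-.132])
print(robot.get_obs()['orientation'].round(3).tolist())"
```

```text
force: [0.7, -0.5, -5.2]
opening: 0.1
force: [-0.0, -0.1, -5.7]
opening: 0.099
clk 15.47 tcp [0.507  0.2417 0.2496] open 0.10 F [-0.  -0.1 -5.7] shares [-2.    0.86 -1.57] turn -0.10
[[-0.14, -0.125, 0.982], [-0.99, 0.017, -0.139], [0.0, -0.992, -0.126]]
```

```bash
python3 -m inch '[-0.6,0.2,-0.4,-0.1,-1, -0.5,0.2,-0.4,0,-1, -0.3,0.1,-0.3,0,-1, -0.2,0.1,-0.2,0,-1]' 60|tail -2;  python3 -c "
from h import *
togo([.466,.308,.23],[.991,-.132])
o=robot.get_obs();R=o['orientation'];t=o['tcp_pos'];print(R.round(3).tolist());np.savez('pics/p23.npz',R=R,t=t)
shot('wrist','w23'); shot('side','s23');shot('top','t23')
a=cv2.resize(C('s23').im[85:225,150:265,::-1],(383,466),interpolation=cv2.INTER_CUBIC)
b=C('w23').im[:,:,::-1];b=b[:,80:430];b=np.vstack([b,np.zeros((82,350,3),np.uint8)]);cv2.imwrite('pics/w23d.png',np.hstack([a,b]))
a=cv2.resize(C('s23').im[85:215,150:260,::-1],None,fx=4.6,fy=4.6,interpolation=cv2.INTER_CUBIC);cv2.imwrite('pics/s23c.png',a)
cv2.imwrite('pics/t23c.png',C('t23').im[:,:,::-1])
"
```

```text
force: [-0.1, -0.7, -5.6]
opening: 0.098
clk 15.80 tcp [0.4707 0.3039 0.2294] open 0.10 F [-0.1 -0.7 -5.6] shares [-0.11  0.   -0.17] turn 0.04
[[-0.128, -0.134, 0.983], [-0.992, 0.017, -0.127], [0.001, -0.991, -0.136]]
```

View pics/w23d.png

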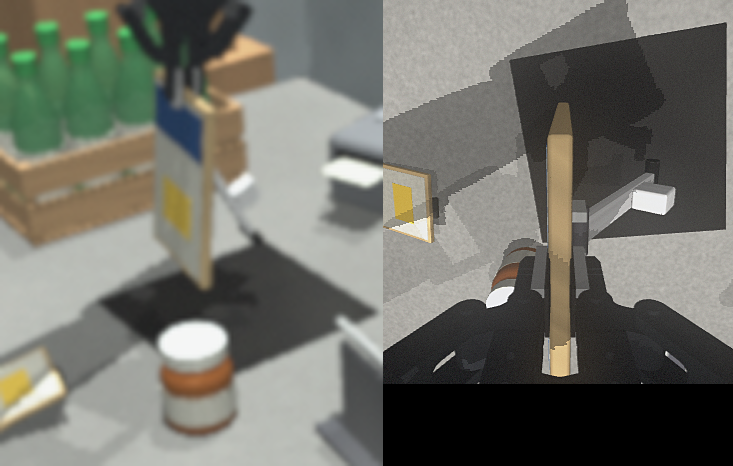

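View pics/s23c.png

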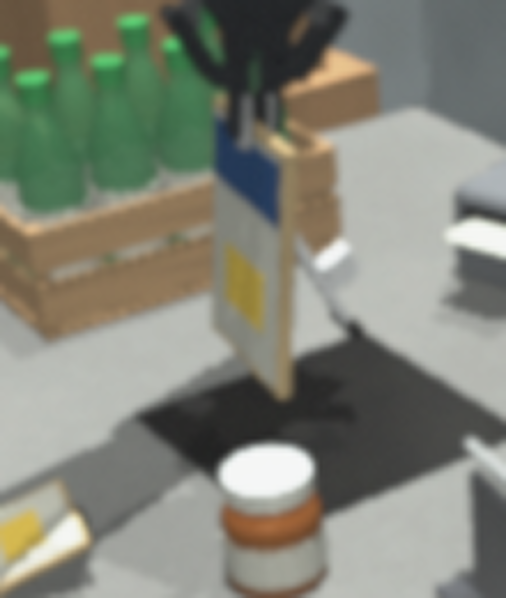

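View pics/t23c.png

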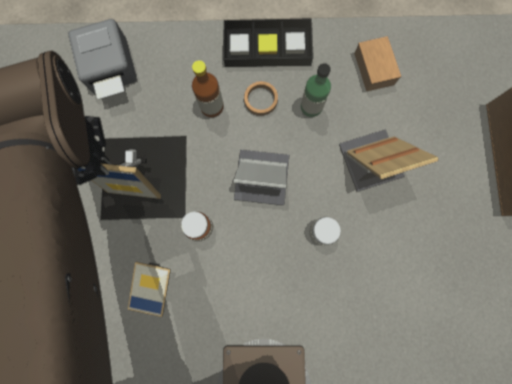

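```bash
python3 -c "
from h import *
a=cv2.resize(C('t23').im[140:210,85:200,::-1],None,fx=6.5,fy=6.5,interpolation=cv2.INTER_CUBIC);cv2.imwrite('pics/t23d.png',a)"
```

```text
(no output)
```

View pics/t23d.png

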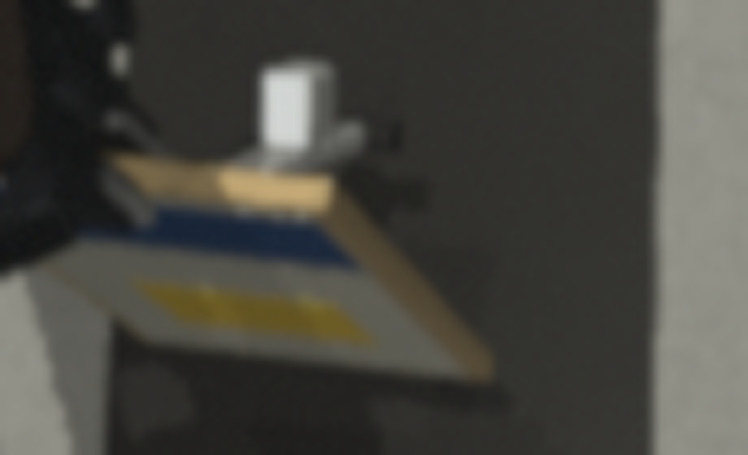

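Run:
```python
from h import *
np.set_printoptions(precision=4,suppress=True)
T=C('t23');S=C('s23');d=np.load('pics/p23.npz');R=d['R'];t=d['t']
g=lambda a,b:tri(T,(a[0]/6.5+85-.42,a[1]/6.5+140-.42),S,(b[0]/4.6+150-.4,b[1]/4.6+85-.4))
P={}
for n,a,b in (('lfn',(468,380),(277,396)),('lff',(150,345),(212,323)),('lbn',(492,370),(291,400)),('tfn',(330,212),(281,158)),('tbn',(337,180),(296,152))):
    p,e=g(a,b);P[n]=p;print(n,p,round(e,4),'tool',R.T@(p-t))
z=P['tfn']-P['lfn'];print(np.linalg.norm(z),z/np.linalg.norm(z))
y=P['lff']-P['lfn'];print(np.linalg.norm(y),y/np.linalg.norm(y))
m=(P['lfn']+P['lff'])/2;print('low mid',m)
# mat corners full res via mask in top0
T0=C('top0');g=T0.im.max(2);mk=((g<45)).astype(np.uint8)
n,l,st,ce=cv2.connectedComponentsWithStats(mk)
i=l[177,145];c=max(cv2.findContours((l==i).astype(np.uint8),0,2)[0],key=cv2.contourArea);q=cv2.boxPoints(cv2.minAreaRect(c));print(st[i],q.round(1).tolist())
ap=cv2.approxPolyDP(c,8,True)[:,0];print(ap.tolist());w=np.array([T0.plane(*a,.003) for a in ap]);print(w,w.mean(0))
```

```text
lfn [0.4391 0.2474 0.0808] 0.001 tool [ 0.06    0.1506 -0.0037]
lff [0.4511 0.361  0.0899] 0.0017 tool [-0.0542  0.1418 -0.0077]
lbn [0.4439 0.2387 0.0795] 0.0013 tool [0.068  0.1511 0.0023]
tfn [0.4578 0.2374 0.257 ] 0.0047 tool [ 0.0676 -0.0267 -0.0079]
tbn [0.4672 0.2348 0.2595] 0.0036 tool [ 0.0691 -0.0305  0.0013]
0.17750918054090864 [ 0.1059 -0.0562  0.9928]
0.11456503087690348 [0.1048 0.9913 0.0794]
low mid [0.4451 0.3042 0.0853]
[     0      0    512    384 193227] [[-0.0, 0.0], [511.0, 0.0], [511.0, 383.0], [0.0, 383.0]]
[[0, 0], [0, 383], [239, 383], [257, 363], [288, 383], [511, 383], [511, 0]]
[[ 1.0432  0.7586  0.003 ]
 [ 0.011   0.6241  0.003 ]
 [ 0.0122  0.0564  0.003 ]
 [ 0.0558  0.014   0.003 ]
 [ 0.0124 -0.058   0.003 ]
 [ 0.0136 -0.5706  0.003 ]
 [ 1.009  -0.7088  0.003 ]] [0.3082 0.0165 0.003 ]
```

```bash
python3 -m inch '[0,0.4,0.2,0,-1, 0,0.5,0.15,0,-1, 0,0.5,0.12,0,-1, 0,0.4,0.1,0,-1]' 60|tail -2;  python3 -c "
from h import *
togo([.486,.306,.156],[.991,-.132])
o=robot.get_obs();R=o['orientation'];print(R[:,1].round(3))"
```

```text
force: [-0.2, 0.7, -5.4]
opening: 0.099
clk 16.28 tcp [0.488  0.2985 0.1765] open 0.10 F [-0.2  0.7 -5.4] shares [-0.24  0.69 -0.02] turn -0.00
[-0.119  0.018 -0.993]
```

```bash
python3 -m inch '[-0.15,0.25,0,0,-1, -0.1,0.2,0,0,-1, 0,0.1,0,0,-1, 0,0.03,0,0,-1]' 60|tail -2;  python3 -c "
from h import *
togo([.486,.306,.152],[.991,-.132])
o=robot.get_obs();R=o['orientation'];print(R[:,1].round(3))"
```

```text
force: [0.3, -1.4, 0.3]
opening: 0.095
clk 16.62 tcp [0.4879 0.3034 0.1542] open 0.10 F [ 0.3 -1.4  0.3] shares [-0.08  0.08 -0.06] turn -0.07
[-0.123  0.016 -0.992]
```

```bash
python3 -c "
from h import *
shot('side','s24');shot('top','t24')
a=cv2.resize(C('s24').im[95:225,150:275,::-1],(448,466),interpolation=cv2.INTER_CUBIC)
b=cv2.resize(C('t24').im[130:225,85:200,::-1],(340,281),interpolation=cv2.INTER_CUBIC);b=np.vstack([b,np.zeros((185,340,3),np.uint8)])
cv2.imwrite('pics/st24.png',np.hstack([a,b]))"
```

```text
(no output)
```

View pics/st24.png

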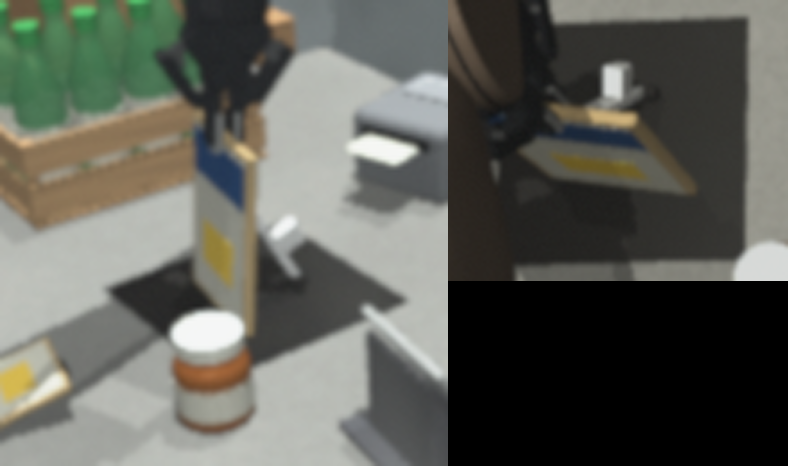

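```bash
python3 -m inch '[0,0,0,0,-0.78, 0,0,0,0,-0.7, 0,0,0,0,-0.6, 0,0,0,0,-0.5, 0,0,0,0,-0.4]' 20|tail -2;  python3 -c "
from h import *
togo([.486,.306,.152],[.991,-.132])
shot('side','s25');shot('wrist','w25')
a=cv2.resize(C('s25').im[95:225,150:275,::-1],(448,466),interpolation=cv2.INTER_CUBIC)
b=C('w25').im[:,80:430,::-1];b=np.vstack([b,np.zeros((82,350,3),np.uint8)])
cv2.imwrite('pics/st25.png',np.hstack([a,b]))"
```

```text
force: [-0.2, -0.1, 0.2]
opening: 0.3
clk 17.13 tcp [0.4921 0.3057 0.1622] open 0.30 F [-0.2 -0.1  0.2] shares [ 0.02  0.36 -0.16] turn -0.05
```

View pics/st25.png

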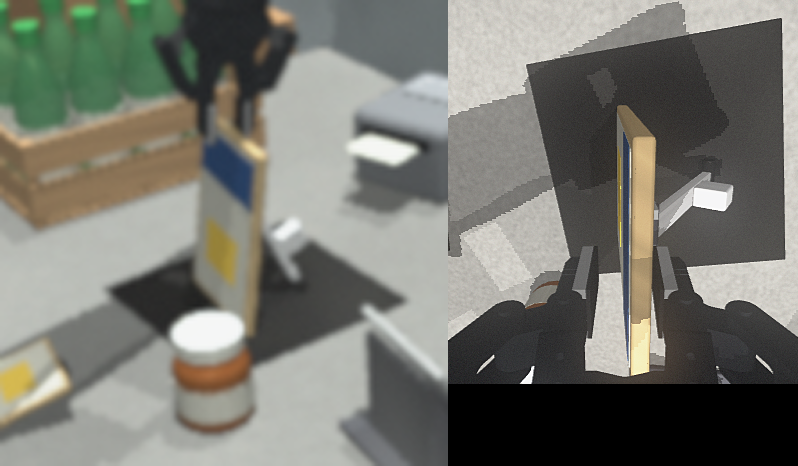

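```bash
python3 -m inch '[0,0,0.1,0,-0.1, 0,0,0,0,0.2, 0,0,0,0,0.2, 0,-0.3,0,0,0.2, 0,-0.6,0.05,0,0.2]' 20|tail -2; python3 -m inch '[0,-0.8,0,0,0.2, 0,-0.8,0,0,0.2, 0,-0.8,-0.1,0,0.2, 0,-0.5,-0.1,0,0.2, 0,0,0,0,0.2]' 20|tail -2;  python3 -c "
from h import *
togo([.486,.306,.152],[.991,-.132])
shot('side','s26');shot('wrist','w26');shot('top','t26')
a=cv2.resize(C('s26').im[95:225,150:275,::-1],(448,466),interpolation=cv2.INTER_CUBIC)
b=C('w26').im[:,80:430,::-1];b=np.vstack([b,np.zeros((82,350,3),np.uint8)])
cv2.imwrite('pics/st26.png',np.hstack([a,b]));cv2.imwrite('pics/t26.png',C('t26').im[:,:,::-1])"
```

```text
force: [0.8, 0.3, -0.1]
opening: 0.6
force: [0.9, 0.3, 1.7]
opening: 0.601
clk 18.07 tcp [0.5026 0.3029 0.2816] open 0.60 F [0.9 0.3 1.7] shares [-0.01  4.36 -0.05] turn -0.06
```

View pics/st26.png

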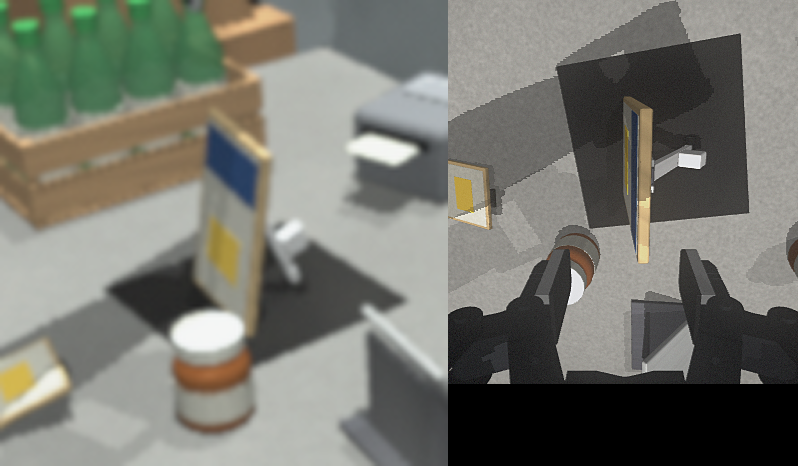

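View pics/t26.png

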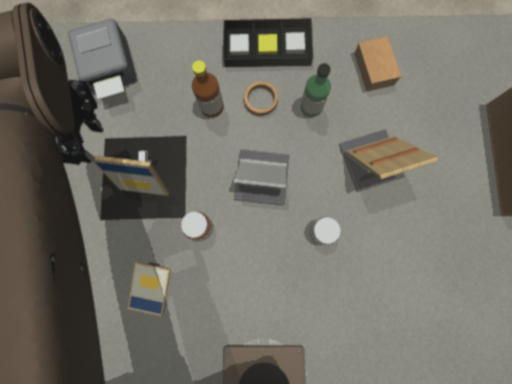

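Run:
```python
from h import *
T=C('t26');S=C('s26')
a=cv2.resize(T.im[130:225,90:200,::-1],None,fx=5,fy=5,interpolation=cv2.INTER_CUBIC)
b=cv2.resize(S.im[115:195,180:245,::-1],None,fx=5.9,fy=5.9,interpolation=cv2.INTER_CUBIC)
o=np.zeros((475,940,3),np.uint8);o[:475,:550]=a;o[:472,555:555+383]=b;cv2.imwrite('pics/f26.png',o[:,:800]);cv2.imwrite('pics/f26.png',np.hstack([a[:,:400],b[:472].repeat(1,0)[:472] if 0 else np.vstack([b,np.zeros((3,383,3),np.uint8)])]))
```

```text
Traceback (most recent call last):
ValueError: could not broadcast input array from shape (472,384,3) into shape (472,383,3)
```

Run:
```python
from h import *
T=C('t26');S=C('s26')
a=cv2.resize(T.im[135:225,95:175,::-1],(400,450),interpolation=cv2.INTER_CUBIC)
b=cv2.resize(S.im[115:205,175:255,::-1],(400,450),interpolation=cv2.INTER_CUBIC)
cv2.imwrite('pics/f26.png',np.hstack([a,b]))
```

```text
(no output)
```

View pics/f26.png

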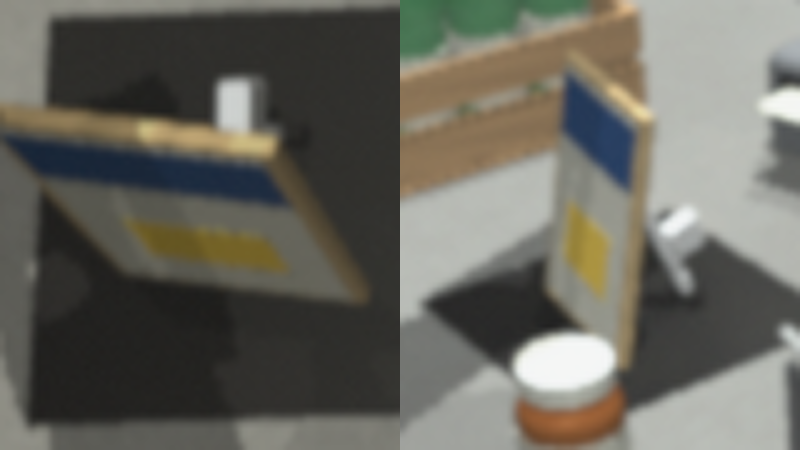

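Run:
```python
from h import *
np.set_printoptions(precision=4,suppress=True)
T=C('t26');S=C('s26')
t=lambda a:(a[0]/5+95-.4,a[1]/5+135-.4); s=lambda a:((a[0]-400)/5+175-.4,a[1]/5+115-.4)
P={}
for n,a,b in (('lfn',(355,301),(616,365)),('lff',(125,272),(547,293)),('tfn',(277,157),(637,123)),('tff',(3,134),(567,72))):
    p,e=tri(T,t(a),S,s(b));P[n]=p;print(n,p,round(e,4))
m=(P['lfn']+P['lff'])/2;m2=(T.plane(*t((355,301)),.004)+T.plane(*t((125,272)),.004))/2
y=P['tff']-P['tfn'];w=np.linalg.norm(y);y/=w;h=np.array([y[1],-y[0],0])
z=(P['tfn']+P['tff'])/2-m;print('w',w,'H',np.linalg.norm(z),'lean',np.degrees(np.arccos(z[2]/np.linalg.norm(z))),'back comp',z@h)
mat=np.array([.509,.303,.003])
for q in (m,m2): st=q+h*.0485;print('stand',st,'off mat',(st-mat)[:2]*1e3)
# plain board: compare image patch
d=np.abs(C('top0').im[120:200,335:440].astype(int)-T.im[120:200,335:440]).mean();print('plain diff',d)
print(robot.get_obs()['tcp_pos'],robot.get_obs()['clock'])
```

```text
lfn [0.4603 0.246  0.0078] 0.0011
lff [0.477  0.3684 0.0035] 0.0002
tfn [0.4891 0.2345 0.1826] 0.0044
tff [0.5053 0.3555 0.1726] 0.0004
w 0.12247971549421684 H 0.17469581954595984 lean 10.24197026463163 back comp 0.02983547749411719
stand [0.5165 0.3007 0.0057] off mat [ 7.5248 -2.2679]
stand [0.5165 0.3013 0.004 ] off mat [ 7.514  -1.6888]
plain diff 4.545079365079365
[0.5008 0.3022 0.2763] 18.2167
```

```bash
python3 -m inch '[0,-0.6,0,0,0.2, 0,-0.6,0,0,0.2, 0,0,0,0,0.2]' 20; python3 -c "
from h import *
shot('side','s27');shot('top','t27')
print(np.abs(C('s27').im[120:195,175:235].astype(int)-C('s26').im[120:195,175:235]).mean())
r=lambda n:C(n).im[120:200,335:440,::-1].astype(int)
a=cv2.resize(np.hstack([r('top0'),r('t27')]).astype(np.uint8),None,fx=3.5,fy=3.5);cv2.imwrite('pics/pl.png',a)"
```

```text
clock: 18.47
tcp_pos: [0.5024, 0.3005, 0.3051]
orientation: [[-0.137, -0.135, 0.981], [-0.991, 0.013, -0.137], [0.006, -0.991, -0.136]]
force: [-0.4, -0.2, 0.9]
opening: 0.598
0.9437777777777778
```

View pics/pl.png

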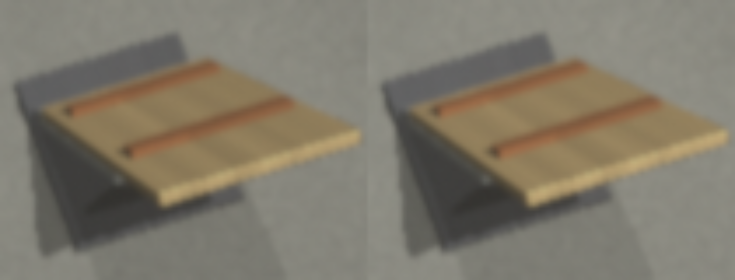

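View pics/s27.png

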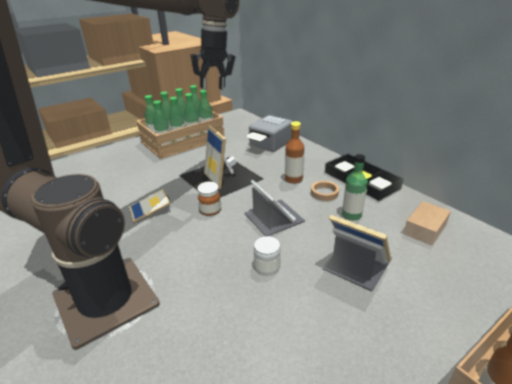

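The plain board (392,157 in the top view) looks the same as at the start. The board with the leg stands on the mat (215,160 in the side view), and the gripper is well clear of it.

```bash
python3 -c "
from station import robot
print(robot.hand_in())"
```

```text
the job is handed in; nothing more can be done
None
```

The board with the leg now stands on its swung-out leg on the black mat, released. I handed the job in at about 18.5 s; no verdict is reported.

**What I did:** I swung the leg out by its tab until it met its stop. Then I pinched the board's top edge, pivoted it upright, lifted it over, set it down on the mat and let go.

**Last checks:**
- **Position:** the middle of the footprint measured about 8 mm from the mat's middle (45 mm allowed), at about 4–6 mm height (13 mm allowed).
- **Lean:** 10 deg back (about 0.18 rad), against 12 deg expected; my corner measurements account for this (they gave 122 x 175 mm for a 130 x 180 mm panel).
- **Leg:** in the rest it measured about 0.58–0.59 rad. I did not re-measure it on the mat, but the standing lean agrees with it being fully out.
- **At rest:** the board showed no visible change between the last two side pictures. The gripper is clear of it and the wrist force reads about zero.
- **Plain board:** it looks unmoved in the before and after top pictures.

**What went wrong or disagreed:**
- **Fingertips:** the pictures put the fingertips about 18 mm behind the reported TCP, while the text says 14 mm ahead. My first closing missed the tab because of this, so I went by the measured offset.
- **First pinch:** a deep pinch lifted the board instead of turning the leg. I put it back and pinched only the tab's corner.
- **At the leg's stop:** the last pull shifted the board out of its seat, and it slid about 25 mm down its rest. I measured it again before gripping the top edge.
- **Light touch:** going down to grip the top edge, a finger touched the board or its hinge at about 6 N, far below the limit.
- **Mat outline:** an automatic colour mask for the mat failed, so I used corners read from two views.

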